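# Load the thread caddy and hang its keeper back

### The arm

A 6-joint arm with a two-finger parallel gripper is mounted at the origin on the work surface; the furniture and walls round the work are solid. World frame = base frame: x ahead of the robot, y to its left, z up, the work surface at z = 0. Lengths are in m, angles in rad, forces in N, time in s.
With the tool pointing down it reaches from about 0.375 to 0.75 m from the base axis. Payload 9 kg.
Tool frame: the origin (TCP) lies on the centre line of the jaws, within the pads' length; the fingertips stand arm.tcp_to_tips ahead of it and the grasp point (between the pads) lies 3 mm ahead of it (arm.tcp_to_tips is the distance from the TCP to the fingertips, in m); z points along the fingers, y is the line along which they close (so a half turn about z gives the same grasp; the last joint's range is limited). The gripper opens to 85 mm and grips with 20 to 120 N. Pads are 22 mm wide; open, the fingers measure 114 mm over their backs; the gripper's body (76 mm by 85 mm) begins 54 mm behind the grasp point. The pads swing forward as they close: fully open they stand 13 mm farther back than shut.
Start: joints at [-1.514, 0.104, 0.097, 1.564, 0, 1.353], TCP at [0.163, -0.578, 0.253] pointing down, gripper open.
Joint ranges: [-2.99, 2.99], [-0.84, 1.86], [-1.1, 1.16], [-1.84, 2.11], [-1.51, 1.56], [-3.14, 3.14]. Speed limits (rad/s): [2.22, 2.22, 2.57, 3.14, 3.14, 3.14].

### API

Orientations are given as a rotation vector (axis times angle).
In Python, from cell import observe, get_image, get_calibration, job_done, arm gives the robot as it stands.
- The arm moves only by the tool jog_arm, never from a script. Its argument "series" is a list that holds one entry, the list of rows, each a list of 5 numbers: the shift along the tool's x, y, z in mm, then the turn about the tool's z in degrees, then the finger opening in mm, from 0 to 85.4. In form: [[[x, y, z, twist, fingers], ...]]. A call has 1 to 12 rows; each row shifts and turns the commanded pose from where the row before left it, along the tool's axes as they then stand; what a row does not reach is not made up. A row lasts 1/8 s, in which the tool goes at most 62.5 mm and 10.7 degrees, less where a joint would pass 70% of its speed; a pose out of reach is approached as far as the arm can. A call is refused whole if a number of a shift passes 62.5 or a number of a turn 10.7, either way. A call with a gripper value outside its range is refused whole. The fingers move at their own pace and stop on an object; "force" is the grip in N (left out, the last holds). Time passes only in rows, so rows that do not move let the fingers close. It gives the time, the measured TCP pose, the force, the opening and the grip force at its end, in the units of the state.
- observe(): the state, without advancing time (a new reading comes with each control period).
- get_image(name): name is "scene" or "top" or "wrist"; returns (picture, depth): 400x640x3 uint8, red, green, blue; 400x640 float32, m along the optical axis (not along the pixel's ray), 0 where there is no reading.
- get_calibration(name): a dict with "fx", "fy", "cx", "cy" (pixels), "dist_coeffs" ([k1, k2, p1, p2, k3] as OpenCV has them; the pictures are not rectified), "eye" and "orientation" of the camera in the world. Camera axes: x right, y up, looking along -z (the intrinsics and any distortion apply to the point x, -y, -z); pixel columns grow to the right and rows downward; lengths in m; the calibration is good to about 2 mm. A picture is of the moment at which its call begins: read the wrist's pose just before it. get_calibration takes no time and is no camera call; for the wrist camera it gives the pose at the moment of the call.
- job_done(): hands the job in; it is judged then, once.
The state is a dict: "time_s": time; "joints": joint angles; "qd": joint speeds; "effort": joint torques, N m; "ee_pos": TCP position; "ee_rot": TCP orientation; "ft_force": force on the tool from outside, world axes, zero at the start; "ft_torque": the same for the moment, N m; "width": finger opening in m; "grasp_force": force on a finger pad.
Only numpy, scipy, OpenCV 4.12 (cv2) and the standard library are available. Lean on these libraries where they do the work, as an engineer would, in place of code of your own. Each camera call takes 0.05 s, during which the arm holds its last target. There are 200 camera calls.

### The job

Put the loose thread spools away in the alterations caddy so that it can be carried: lift the black keeper block up off its two hooks, slide every spool on the counter upright into the lane with its foot under the metal lips, far enough back to leave room for the keeper, then hang the keeper squarely on its two hooks again so that it closes the mouth of the lane. Leave the tin of pins, the tape measure and the clothes pegs where they lie.

Things in the scene. Friction and masses are not known exactly. Their poses are not given: they have to be found in the camera images.
- caddy: Thread caddy, stays put: a pale wooden board 8 mm thick, x = -101 to 121 mm, 104 wide for x < -29 mm, else 62, with two aluminium rails that form one straight lane on it. Origin on its underside, below the lane's middle line; +x along the lane from mouth to back, z up. Lane floor: the board's top, x = -43 to 104.5 mm; rail walls at y = +-15.5 to +-18.5 mm.
- lane_mouth (a point): middle of the lane's mouth, on the lane floor, at the rail ends; the lane's only opening. The rails' lips overhang the lane along its whole length and leave a slot 21 mm wide; undersides of the lips 13 mm, tops 16 mm above the lane floor
- lane_back (a point): middle of the lane floor at the back plate's inner face, 147.5 mm behind the mouth; the plate is 26 mm high. The lane holds 5 spools in a row behind the hanging keeper, with about 10 mm to spare
- hook_mid (a point): midway between the two hooks, where the axis of the keeper's rod rests, 35.5 mm above the counter, 20.5 mm before the mouth. Hooks of 5 mm steel wire at y = +-42 mm, open upward, 14 mm wide inside along x, tops 47 mm above the counter
- sill_mid (a point): on the board's top, midway between two wooden sill tabs 10 mm high and 5 mm thick that stand before the mouth and stop the hanging keeper from swinging out; they leave a gap of 37 mm along y for a spool to pass, and reach 32.5 mm to either side. The counter for 10 cm before the board and to its right front is clear
- keeper: 160 g: black block, steel foot, 36 (x) x 50 (y) x 36 mm; steel rod 8 mm thick, 124 mm long along y, axis 26 mm above the underside; on top a wooden grip 16 (x) x 24 (y) mm, 36 to 68 mm above the underside. Origin: middle of underside. Hangs by its rod in both hooks, underside 1.5 mm above the board, 2.5 mm play in x. Lifted 15 mm it comes off forward. Stands by itself.
- spool_0: Spool of red thread, 28 mm in diameter and 42 mm high, 20 g, standing on the counter; it may be absent. Origin in the middle of its underside, z along its axis. Foot and head flanges 28 mm in diameter, at 0 to 8 mm and 35 to 42 mm; between them the body is 18 mm in diameter. All spools are alike.
- spool_1: Spool of blue thread, 28 mm in diameter and 42 mm high, 20 g, standing on the counter; it may be absent. Origin in the middle of its underside, z along its axis. Foot and head flanges 28 mm in diameter, at 0 to 8 mm and 35 to 42 mm; between them the body is 18 mm in diameter. All spools are alike.
- spool_2: Spool of white thread, 28 mm in diameter and 42 mm high, 20 g, standing on the counter; it may be absent. Origin in the middle of its underside, z along its axis. Foot and head flanges 28 mm in diameter, at 0 to 8 mm and 35 to 42 mm; between them the body is 18 mm in diameter. All spools are alike.
- spool_3: Spool of black thread, 28 mm in diameter and 42 mm high, 20 g, standing on the counter; it may be absent. Origin in the middle of its underside, z along its axis. Foot and head flanges 28 mm in diameter, at 0 to 8 mm and 35 to 42 mm; between them the body is 18 mm in diameter. All spools are alike.
- spool_4: Spool of white thread, 28 mm in diameter and 42 mm high, 20 g, standing on the counter; it may be absent. Origin in the middle of its underside, z along its axis. Foot and head flanges 28 mm in diameter, at 0 to 8 mm and 35 to 42 mm; between them the body is 18 mm in diameter. All spools are alike.
- ticket_printer: grey receipt printer that stays put at the back, between the spools and the caddy, 182 (x) x 132 (y) x 121 mm high; origin in the middle of its underside; carry things round its front or over it
- pin_tin: round clear tin of pins, 69 mm wide, 20 mm high, loose; origin in the middle of its underside; leave alone
- tape_measure: yellow rolled tape measure, 53 x 90 x 20 mm, loose; the roll, 42 mm wide, lies about 7, 25 mm from the origin in x, y; leave alone
- peg_a: wooden clothes peg lying flat, 15 x 72 (y) x 12 mm; leave alone
- peg_b: purple clothes peg lying flat, 15 x 72 (y) x 12 mm; leave alone

How it is judged:
On the way, in this order (a step that is already met when the one before it is completed fails the run):
1. the keeper is lifted off its hooks (z of keeper in the frame of hook_mid above -0.014 m), for 0.1 s.
2. every spool present stands in the lane under the lips, behind the keeper's place (x of spool_0 in the frame of caddy between -0.0335 and 0.094 m and y of spool_0 in the frame of caddy between -0.004 and 0.004 m and z of spool_0 in the frame of caddy between 0.005 and 0.012 m and angle between each of spool_0, spool_1, spool_2, spool_3, spool_4's own z axis and vertical below 0.12 rad and x of spool_1 in the frame of caddy between -0.0335 and 0.094 m and y of spool_1 in the frame of caddy between -0.004 and 0.004 m and z of spool_1 in the frame of caddy between 0.005 and 0.012 m and x of spool_2 in the frame of caddy between -0.0335 and 0.094 m and y of spool_2 in the frame of caddy between -0.004 and 0.004 m and z of spool_2 in the frame of caddy between 0.005 and 0.012 m and x of spool_3 in the frame of caddy between -0.0335 and 0.094 m and y of spool_3 in the frame of caddy between -0.004 and 0.004 m and z of spool_3 in the frame of caddy between 0.005 and 0.012 m and x of spool_4 in the frame of caddy between -0.0335 and 0.094 m and y of spool_4 in the frame of caddy between -0.004 and 0.004 m and z of spool_4 in the frame of caddy between 0.005 and 0.012 m), for 0.3 s.
At the end, for the whole second after the job is handed in: every spool present stands upright (within 0.12 rad) on the lane floor, its axis within 4 mm of the lane's middle line and wholly between the keeper and the back plate; the keeper hangs upright by its rod in both hooks, within 3.5 mm of its hanging height and 0.15 rad of square; all at rest (all of step 2 and x of keeper in the frame of caddy between -0.069 and -0.058 m and y of keeper in the frame of caddy between -0.015 and 0.015 m and z of keeper in the frame of caddy between 0.006 and 0.0125 m and angle between keeper's own z axis and vertical below 0.15 rad and angle between the y axis of keeper and the y axis of caddy, either way round below 0.15 rad and linear speed of each of spool_0, spool_1, spool_2, spool_3, spool_4, keeper below 0.02 m/s); the robot touches nothing.
It fails at once if the pin tin is moved more than 3 cm (distance of pin_tin from where it was at the start of the episode above 0.03 m).
It fails at once if the tape measure is moved more than 3 cm (distance of tape_measure from where it was at the start of the episode above 0.03 m).
It fails at once if the wooden clothes peg is moved more than 3 cm (distance of peg_a from where it was at the start of the episode above 0.03 m).
It fails at once if the purple clothes peg is moved more than 3 cm (distance of peg_b from where it was at the start of the episode above 0.03 m).
Of spool_0, spool_1, spool_2, spool_3, spool_4 only 3 to 5 are there at a start; the rules pass over those that are not, and their reading is None.
At some moment in a run one of keeper may be knocked a few centimetres aside while the robot is not near it.
Once in a run the grip may slacken for a moment while it holds something.
It also fails if it takes over 210 s, if anything falls off the work surface, if the arm or the gripper's body presses on something with over 40 N, if the wrist force passes 120 N, or if a joint passes its speed limit or range.

## Working session

There is one attempt and no reset: what is moved stays moved. The work goes in short steps, Python scripts to look and compute and a tool call to move; the robot and the scene stay as the last step left them, time stands still between calls to the robot, and variables do not carry over. Pictures are saved under pics/ and viewed, at most 14 in all, crops included, and the job is handed in when it is done.

Besides the shell and the picture viewer there is one more tool, called after ">>>" as name([rows], argument=value, ...), one row to a line, values as JSON. jog_arm: Moves the arm, as the interface text tells. Its arguments: {"type":"object","properties":{"series":{"type":"array"},"force":{"type":"number"}},"required":["series"]}

```bash
ls; mkdir -p pics
cat > h.py <<'E'
import numpy as np, cv2
from cell import observe, get_image, get_calibration, job_done, arm
from scipy.spatial.transform import Rotation as R
def rot(o):
    o=np.array(o,float)
    if o.shape==(3,3): return o
    return R.from_rotvec(o).as_matrix() if o.size==3 else R.from_quat(o).as_matrix()
def rays(c,px):
    K=np.array([[c['fx'],0,c['cx']],[0,c['fy'],c['cy']],[0,0,1]])
    n=cv2.undistortPoints(np.array(px,float).reshape(-1,1,2),K,np.array(c['dist_coeffs'],float)).reshape(-1,2)
    d=np.c_[n[:,0],-n[:,1],-np.ones(len(n))]
    return d@rot(c['orientation']).T
def plane(c,px,z):
    d=rays(c,px); e=np.array(c['eye']); return e+d*((z-e[2])/d[:,2])[:,None]
def cloud(c,dep):
    v,u=np.mgrid[0:400,0:640]; d=rays(c,np.c_[u.ravel(),v.ravel()])
    return (np.array(c['eye'])+d*dep.reshape(-1,1)).reshape(400,640,3)
def proj(c,P):
    p=(np.array(P,float).reshape(-1,3)-np.array(c['eye']))@rot(c['orientation']); p=p*[1,-1,-1]
    K=np.array([[c['fx'],0,c['cx']],[0,c['fy'],c['cy']],[0,0,1]])
    return cv2.projectPoints(p,np.zeros(3),np.zeros(3),K,np.array(c['dist_coeffs'],float))[0].reshape(-1,2)
def shot(name,f):
    c=get_calibration(name); im,d=get_image(name); cv2.imwrite('pics/'+f+'.png',im[:,:,::-1]); np.savez('pics/'+f+'.npz',im=im,d=d); return c,im,d
E
python3 - <<'E'
from h import *
print(observe(), arm.tcp_to_tips)
for n in('top','scene'):
    c,im,d=shot(n,n+'0'); print(n,c)
c=get_calibration('wrist');print(c)
E
```

```text
pics
{'time_s': 0.0, 'joints': array([-1.51362841e+00,  1.04722856e-01,  9.64649161e-02,  1.56392059e+00,
       -7.82401188e-06,  1.35308703e+00]), 'qd': array([-0.0012464 , -0.0004291 ,  0.00164699,  0.0015062 ,  0.00074183,
       -0.00095445]), 'effort': array([-4.16567447e-03, -5.56916285e+01,  5.03659344e+01,  1.62151444e-02,
       -3.96468713e-04,  2.84066871e-06]), 'ee_pos': array([ 0.16284043, -0.57715201,  0.25250613]), 'ee_rot': array([-3.11060259e+00, -4.30229236e-01, -1.61771792e-04]), 'ft_force': array([0.71450821, 0.58328748, 0.4722472 ]), 'ft_torque': array([ 0.01438414, -0.02580179,  0.01550161]), 'grasp_force': 0.0, 'width': 0.08528424461577047} 0.022
top {'fx': 436.55234592898165, 'fy': 436.55234592898165, 'cx': 318.3100209208945, 'cy': 202.38788340921076, 'dist_coeffs': array([-0.12204677,  0.        ,  0.        ,  0.        ,  0.        ]), 'eye': array([0.33673166, 0.07051844, 0.95457016]), 'orientation': array([ 0.12856586, -0.15738482, -1.57719699])}
scene {'fx': 447.1144783612403, 'fy': 447.1144783612403, 'cx': 321.21201786308296, 'cy': 205.16863863325656, 'dist_coeffs': array([-0.03028835,  0.        ,  0.        ,  0.        ,  0.        ]), 'eye': array([-0.18101726,  0.50950345,  0.43593628]), 'orientation': array([ 0.62138676, -1.17433669, -1.8855228 ])}
{'fx': 329.77858420217063, 'fy': 329.77858420217063, 'cx': 321.90845337183794, 'cy': 200.64481276222585, 'dist_coeffs': array([-0.01476218,  0.        ,  0.        ,  0.        ,  0.        ]), 'eye': array([ 0.23247644, -0.55719419,  0.37292928]), 'orientation': array([-0.24358065,  0.18786966, -1.28601399])}
```

View pics/top0.png

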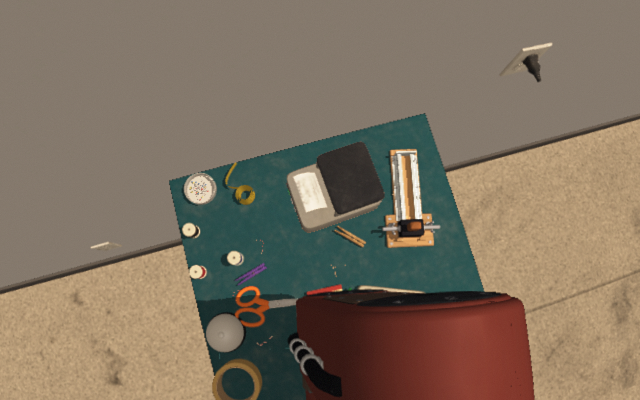

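View pics/scene0.png

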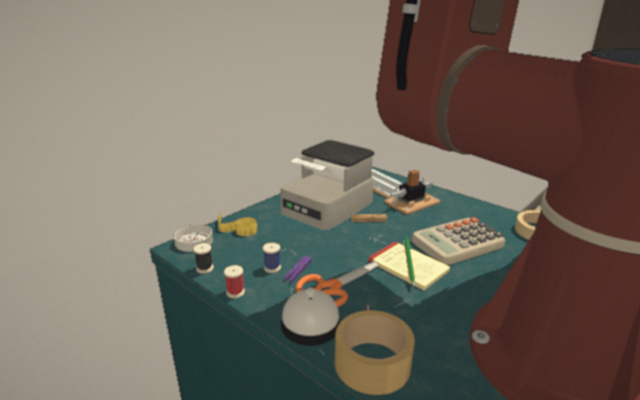

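The top view shows three spools: black at (190,231), red at (198,272) and blue at (235,258). The caddy is at about (405,200), with the keeper and its rod at (411,228). The scene view shows the same three.

Run:
```python
from h import *
z=np.load('pics/top0.npz'); im,d=z['im'],z['d']; c=get_calibration('top')
print(proj(c,[[0,0,0],[.3,0,0],[0.5,0,0],[0.5,.3,0],[.5,-.3,0],[.163,-.578,.25]]).round())
P=cloud(c,d)
for n,(u,v) in dict(black=(190,231),red=(198,272),blue=(235,258)).items():
    s=P[v-12:v+13,u-12:u+13].reshape(-1,3); m=(s[:,2]>.034)&(s[:,2]<.055); q=s[m]
    print(n,m.sum(),(q[:,:2].min(0)+q[:,:2].max(0))/2, q.mean(0), np.ptp(q,axis=0), plane(c,[[u,v]],.042))
# caddy: heights
s=P[140:255,375:450].reshape(-1,3)
def rect(lo,hi,n):
    q=s[(s[:,2]>lo)&(s[:,2]<hi)]; r=cv2.minAreaRect((q[:,:2]*1000).astype(np.float32)); print(n,len(q),r,q[:,:2].mean(0))
rect(.004,.013,'board');rect(.018,.030,'lips');rect(.065,.09,'grip');rect(.037,.055,'keepertop')
for n,b in dict(tin=(178,168,220,208),tape=(222,160,260,208),pegp=(230,260,270,288),pega=(330,222,370,250),printer=(285,140,385,232)).items():
    q=P[b[1]:b[3],b[0]:b[2]].reshape(-1,3); q=q[q[:,2]>.006]; print(n,len(q),q.min(0).round(3),q.max(0).round(3),cv2.minAreaRect((q[:,:2]*1000).astype(np.float32)))
big=cv2.resize(im[140:260,360:460],None,fx=6,fy=5,interpolation=cv2.INTER_CUBIC)
cv2.imwrite('pics/c0.png',big[:,:,::-1])
```

```text
[[346. 442.]
 [344. 299.]
 [342. 208.]
 [207. 209.]
 [473. 206.]
 [677. 367.]]
black 126 [0.44963454 0.32762985] [0.44904819 0.32703379 0.04169557] [0.02537542 0.02584393 0.00966423] [[0.445548   0.32465001 0.042     ]]
red 133 [0.36061946 0.31028239] [0.36086118 0.31042259 0.04179195] [0.0269516  0.02384931 0.01192124] [[0.35953541 0.3049577  0.042     ]]
blue 127 [0.3894199  0.23129603] [0.38959961 0.23141127 0.04145712] [0.02324143 0.02764033 0.00931752] [[0.38828106 0.22777495 0.042     ]]
board 1959 ((524.9288330078125, -158.68487548828125), (163.7648468017578, 252.67564392089844), 87.36580657958984) [ 0.5085197  -0.14468527]
lips 587 ((517.136962890625, -124.0283432006836), (202.39817810058594, 112.18853759765625), 9.106168746948242) [ 0.53833969 -0.14292052]
grip 92 ((448.3713684082031, -143.6887664794922), (22.560678482055664, 14.934056282043457), 89.36500549316406) [ 0.4480666  -0.14310453]
keepertop 417 ((514.3417358398438, -124.9651107788086), (183.98291015625, 124.02501678466797), 14.137548446655273) [ 0.44847972 -0.14080253]
tin 271 [0.337 0.071 0.006] [0.592 0.367 0.955] ((473.6044921875, 210.27294921875), (385.09375, 69.02730560302734), 55.759090423583984)
tape 256 [0.337 0.071 0.006] [0.603 0.258 0.955] ((459.347412109375, 170.24627685546875), (314.1443786621094, 43.034446716308594), 32.741477966308594)
pegp 224 [0.328 0.071 0.006] [0.385 0.238 0.955] ((356.3555603027344, 154.43820190429688), (168.0493621826172, 57.17266845703125), 89.69010162353516)
pega 190 [ 0.337 -0.048  0.006] [0.466 0.071 0.955] ((410.3105773925781, 32.01750183105469), (79.48606872558594, 145.83099365234375), 33.785865783691406)
printer 5997 [ 0.337 -0.087  0.006] [0.656 0.126 0.955] ((512.8765869140625, 18.024505615234375), (317.3690490722656, 185.49244689941406), 13.710094451904297)
```

View pics/c0.png

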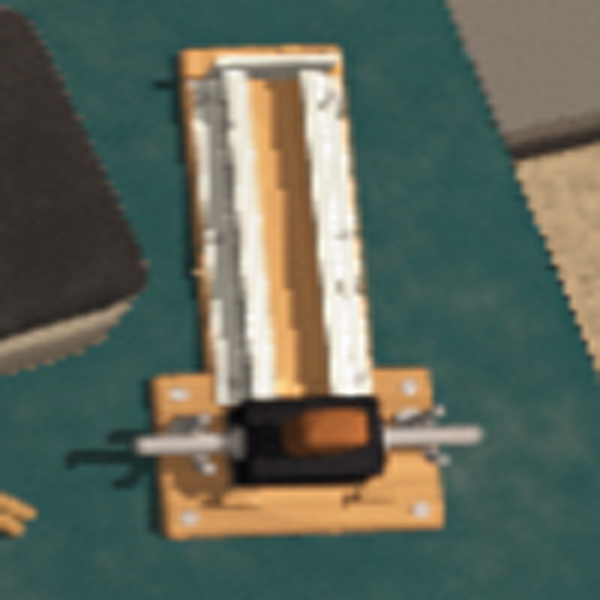

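The crop shows the caddy running almost along world +x. The keeper's grip is at about (335,430) in the crop, with its rod resting in both hooks. Next I'll work out the yaw and camera offset, and the moves to go above the keeper.

```bash
cat >> h.py <<'E'
def tool(o=None):
    o=o or observe(); return np.array(o['ee_pos']), rot(o['ee_rot'])
def yaws():
    p,T=tool(); return np.degrees([np.arctan2(T[1,0],T[0,0]),np.arctan2(T[1,1],T[0,1])])
def delta(target):
    p,T=tool(); return (T.T@(np.array(target)-p)*1000).round(1)
E
python3 - <<'E'
from h import *
p,T=tool(); print('yaws x,y',yaws()); c=get_calibration('wrist'); print('cam in tool',T.T@(c['eye']-p), (T.T@rot(c['orientation'])).round(2))
z=np.load('pics/top0.npz'); im,d=z['im'],z['d']; c=get_calibration('top'); P=cloud(c,d); P[d==0]=9
im=im.astype(int)
box=np.zeros((400,640),bool); box[145:222,385:425]=1
al=box&(im.min(2)>150)&(abs(P[...,2]-.024)<.012); q=P[al][:,:2]*1000
print('rails',len(q),cv2.minAreaRect(q.astype(np.float32)),q.mean(0))
v=np.linalg.svd(q-q.mean(0))[2][0] if len(q)<3000 else 0; print(v,np.degrees(np.arctan2(v[1],v[0])))
# rod: pixels at z 0.03-.045, rows 220-238
rb=np.zeros((400,640),bool); rb[220:238,378:446]=1
r=rb&(abs(P[...,2]-.0395)<.006)&(im.min(2)>110); q=P[r][:,:2]*1000; print('rod',len(q),q.mean(0),np.ptp(q,axis=0)); 
if len(q)>4:
  v=np.linalg.svd(q-q.mean(0))[2][0];print(np.degrees(np.arctan2(v[1],v[0])))
bb=np.zeros((400,640),bool); bb[140:255,375:445]=1
b=bb&(im[...,0]>170)&(im[...,0]-im[...,2]>60)&(abs(P[...,2]-.008)<.008); q=P[b][:,:2]*1000;print('board',len(q),cv2.minAreaRect(q.astype(np.float32)))
q=P[140:235,285:387].reshape(-1,3);q=q[(q[:,2]>.1)&(q[:,2]<.14)];print('printer top',cv2.boxPoints(cv2.minAreaRect((q[:,:2]*1000).astype(np.float32))))
print('to above keeper',delta([.448,-.143,.30]))
E
```

```text
yaws x,y [ 15.74489525 -74.25508633]
cam in tool [ 0.07252587 -0.00048972 -0.12030546] [[ 0.    0.96  0.28]
 [ 1.   -0.    0.  ]
 [ 0.    0.28 -0.96]]
rails 511 ((545.2000732421875, -143.35293579101562), (151.83251953125, 56.25364685058594), 0.9214568138122559) [ 548.02609406 -144.93498615]
[-0.99960016 -0.02827583] -178.37969842251488
rod 112 [ 448.45950698 -144.28906807] [ 26.36810888 122.10178243]
-88.98692597726301
board 856 ((523.0315551757812, -145.87539672851562), (220.15557861328125, 102.18916320800781), 1.663807988166809)
printer top [[447.42627  71.34395]
 [498.0626  -80.41124]
 [619.06335 -40.03679]
 [568.427   111.7184 ]]
to above keeper [ 392.3 -340.6  -46.9]
```

>>> jog_arm([
  [[40,-35,-12,0,85],[40,-35,-11,0,85],[40,-35,-6,0,85],[40,-35,-6,0,85],[40,-35,-6,0,85],[40,-35,-6,0,85],[40,-35,0,0,85],[40,-35,0,0,85],[36,-30,0,0,85],[36,-30,0,7,85],[0,0,0,7.2,85],[0,0,0,0,85]],
], force=40)

```text
time_s: 1.6
ee_pos: [0.4479, -0.1434, 0.3]
ee_rot: [-3.141, -0.045, 0.001]
ft_force: [0.3, 0.1, 0.0]
width: 0.0849
grasp_force: 0.0
```

Run:
```python
from h import *
o=observe(); print(o['time_s'],o['ee_pos'],yaws(),o['joints'].round(2),o['qd'].round(3))
shot('wrist','w1'); shot('top','top1')
```

```text
1.6 [ 0.44790976 -0.14339418  0.29997006] [  1.65837613 -88.34163159] [-0.59 -0.27 -0.18  1.67 -0.    2.52] [-0.025 -0.004 -0.003  0.001  0.001 -0.069]
```

View pics/w1.png

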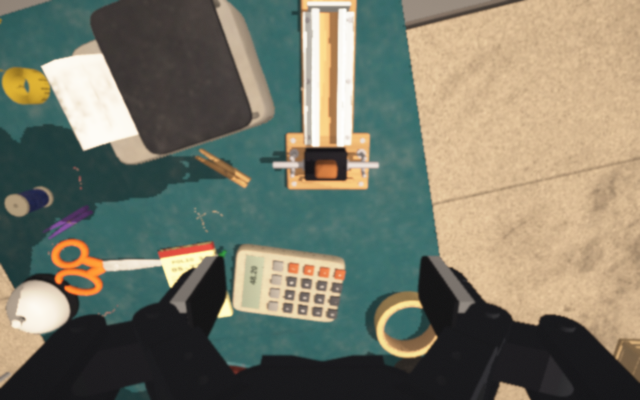

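The wrist view shows the keeper at (326,165), the lane up to (330,5), and the calculator at (290,280). The area right of the board at (400,230) is clear.

Run:
```python
from h import *
z=np.load('pics/w1.npz'); im,d=z['im'].astype(int),z['d']; c=get_calibration('wrist'); P=cloud(c,d)
# white rails inner/outer edges per row at z=.024
E=[]
for r in range(30,140,5):
    g=(im[r,285:370].min(1)>170); idx=np.flatnonzero(g)+285
    gaps=np.flatnonzero(np.diff(idx)>5)
    if len(idx)<8 or len(gaps)==0: continue
    k=gaps[np.argmax(np.diff(idx)[gaps])]
    # edges with half pixel
    E.append([(idx[k]+.5,r),(idx[k+1]-.5,r)])
E=np.array(E); A=plane(c,E[:,0],.024); B=plane(c,E[:,1],.024); M=(A+B)/2
print('slot mm',(np.abs(A-B)[:,1]*1000).round(1))
f=np.polyfit(M[:,0],M[:,1],1); res=M[:,1]-np.polyval(f,M[:,0]); print('lane y=',f,'yaw',np.degrees(np.arctan(f[0])),'res mm',(res*1000).round(1), 'y at .448,.47',np.polyval(f,.448),np.polyval(f,.47))
# board wide front edge
b=(im[...,0]>150)&(im[...,0]-im[...,2]>60); b[:125]=0; b[195:]=0; b[:,:280]=0;b[:,375:]=0
n,l,s,ce=cv2.connectedComponentsWithStats(b.astype(np.uint8)); 
v,u=np.nonzero(b&(abs(P[...,2]-.008)<.006)); Q=plane(c,np.c_[u,v],.008)*1000
print('board wide',cv2.minAreaRect(Q[:,:2].astype(np.float32)),np.percentile(Q[:,0],[0.5,99.5]),np.percentile(Q[:,1],[.5,99.5]))
m=np.zeros((400,640),bool); m[150:185,300:350]=1
g=m&(P[...,2]>.068)&(P[...,2]<.09); v,u=np.nonzero(g); G=plane(c,np.c_[u,v],.0775)*1000; print('grip',g.sum(),cv2.minAreaRect(G[:,:2].astype(np.float32)))
m[:]=0; m[150:180,268:384]=1
r=m&(abs(P[...,2]-.038)<.006)&(im.min(2)>110)&(im.max(2)-im.min(2)<40); v,u=np.nonzero(r);q=plane(c,np.c_[u,v],.0395)[:,:2]*1000
w=np.linalg.svd(q-q.mean(0))[2][0]; print('rod',len(q),q.mean(0),np.ptp(q,axis=0),np.degrees(np.arctan2(w[1],w[0])))
for uv in [(240,245),(345,260),(335,322),(433,200),(441,300),(400,295)]: print(uv,plane(c,[uv],.0)[0,:2].round(3))
# recheck other spools
t=np.load('pics/top1.npz');print('done')
cv2.imwrite('pics/t1.png',cv2.resize(t['im'],None,fx=1.2,fy=1.2)[:,:,::-1])
```

```text
slot mm [19.6 19.7 19.8 19.8 19.9 20.  20.1 20.1 20.2 20.3 20.4 19.3 19.4 19.5
 19.6 19.6 19.7 19.8 19.9 20.  20.  20.1]
lane y= [ 0.02756737 -0.16229994] yaw 1.5790939690126655 res mm [ 0.1  0.1  0.   0.  -0.  -0.1 -0.1 -0.1 -0.2 -0.2 -0.3  0.3  0.2  0.2
  0.2  0.1  0.1  0.  -0.  -0.  -0.1 -0.1] y at .448,.47 -0.14994975845631817 -0.1493432763352463
board wide ((454.94696044921875, -149.19749450683594), (79.39900207519531, 102.53878784179688), 1.7143255472183228) [414.20160019 494.53331321] [-200.51556786  -97.64848241]
grip 327 ((452.39373779296875, -146.16578674316406), (15.00060749053955, 23.311092376708984), 1.7095192670822144)
rod 436 [ 451.59513454 -144.28179752] [ 27.18859484 122.73272358] -88.18206587351827
(240, 245) [ 0.328 -0.033]
(345, 260) [ 0.31  -0.179]
(335, 322) [ 0.207 -0.17 ]
(433, 200) [ 0.401 -0.292]
(441, 300) [ 0.249 -0.323]
(400, 295) [ 0.256 -0.262]
done
```

View pics/t1.png

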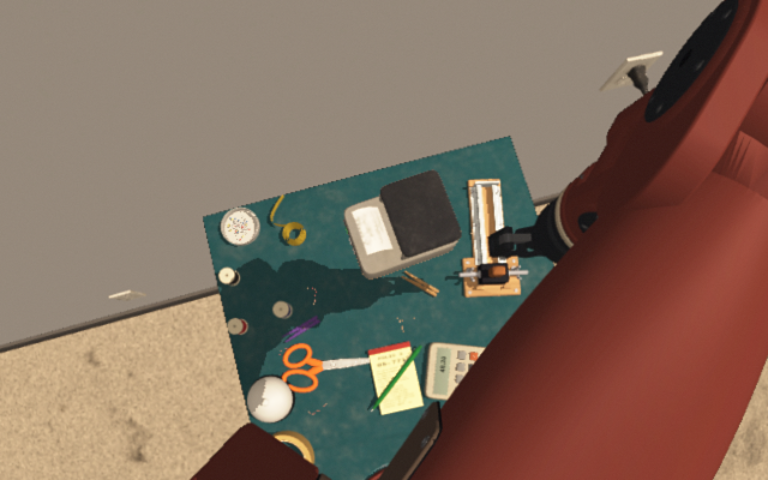

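The second top view confirms that only three spools are on the surface. Now I'll turn 90° and go down onto the keeper's grip.

>>> jog_arm([
  [[4.5,2.6,0,-10,60],[0,0,0,-10,50],[0,0,20,-10,50],[0,0,20,-10,50],[0,0,20,-10,50],[0,0,20,-10,50],[0,0,20,-10,50],[0,0,20,-10,50],[0,0,20,-10,50],[0,0,10,0,50],[0,0,0,0,50],[0,0,0,0,50]],
])

```text
time_s: 3.2
ee_pos: [0.4527, -0.1468, 0.1511]
ee_rot: [2.193, 2.248, 0.0]
ft_force: [-0.1, -0.5, 0.0]
width: 0.0499
grasp_force: 0.0
```

Run:
```python
from h import *
o=observe(); print(o['time_s'],o['ee_pos'],yaws(),o['joints'].round(2))
c,im,d=shot('wrist','w2'); P=cloud(c,d)
g=(P[...,2]>.068)&(P[...,2]<.085)&(np.hypot(P[...,0]-.45,P[...,1]+.146)<.03); v,u=np.nonzero(g); print(u.mean(),v.mean())
G=plane(c,np.c_[u,v],.0775)*1000; print('grip',g.sum(),cv2.minAreaRect(G[:,:2].astype(np.float32)))
print('proj grasp',proj(c,[[*o['ee_pos'][:2],.0775]]))
```

```text
3.2 [ 0.45270231 -0.1467678   0.15112269] [91.42728193  1.42731721] [-0.59 -0.28 -0.45  1.4  -0.    0.96]
318.04245810055863 219.77430167597765
grip 895 ((450.5727233886719, -143.66929626464844), (15.154634475708008, 24.468795776367188), 1.425808072090149)
proj grasp [[321.25125006 224.55587819]]
```

View pics/w2.png

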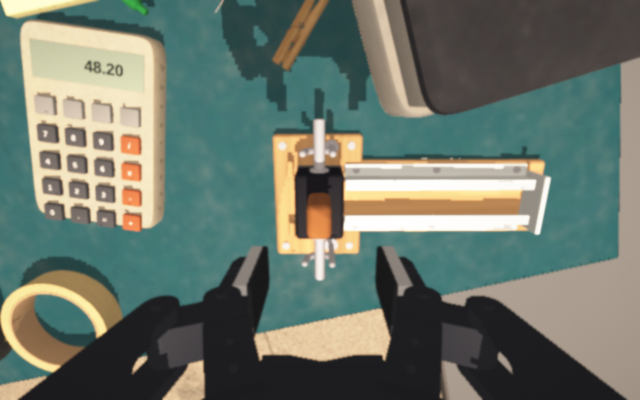

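The view shows the grip's top at (318,220), centred between the jaws. Comparing the two yaws gives a wrist camera bias of about 2.1 mm along tool x, which puts the keeper at (450.2, -145.9).

>>> jog_arm([
  [[0.9,-2.5,20,0,50],[0,0,25,0,50],[0,0,20,0,50],[0,0,14,0,50],[0,0,0,0,50],[0,0,0,0,14],[0,0,0,0,12],[0,0,0,0,12],[0,0,0,0,12],[0,0,0,0,12]],
], force=50)

```text
time_s: 4.5
ee_pos: [0.4504, -0.1459, 0.0721]
ee_rot: [2.19, 2.25, 0.0]
ft_force: [-0.2, 1.0, 5.9]
width: 0.0151
grasp_force: 52.6
```

>>> jog_arm([
  [[0,0,-8,0,12],[0,0,-12,0,12],[0,0,-20,0,12],[0,0,-20,0,12],[0,0,-20,0,12],[0,0,0,0,12],[0,0,0,0,12]],
])

```text
time_s: 5.38
ee_pos: [0.4497, -0.1454, 0.1507]
ee_rot: [-2.191, -2.251, 0.0]
ft_force: [-0.4, -0.1, -0.9]
width: 0.0151
grasp_force: 51.8
```

>>> jog_arm([
  [[-12,-27,0,0,12],[-12,-27,0,0,12],[-13,-27,0,0,12],[0,0,20,0,12],[0,0,25,0,12],[0,0,20,0,12],[0,0,15,0,12],[0,0,7,0,12],[0,0,0,0,12]],
])

```text
time_s: 6.5
ee_pos: [0.3701, -0.1846, 0.0642]
ee_rot: [-2.191, -2.251, -0.0]
ft_force: [-0.3, 0.0, -1.5]
width: 0.0154
grasp_force: 51.6
```

>>> jog_arm([
  [[0,0,1.5,0,12],[0,0,1,0,12],[0,0,0,0,12],[0,0,0,0,12]],
])

```text
time_s: 7.0
ee_pos: [0.3703, -0.185, 0.0631]
ee_rot: [2.19, 2.251, -0.0]
ft_force: [-2.4, 4.0, 11.3]
width: 0.0148
grasp_force: 53.4
```

>>> jog_arm([
  [[0,0,0,0,30],[0,0,0,0,40],[0,0,-10,0,40],[0,0,-30,0,50],[0,0,-50,0,60],[0,0,-50,0,60],[0,0,-40,0,60],[0,0,0,0,60]],
])

```text
time_s: 8.0
ee_pos: [0.3709, -0.1858, 0.2456]
ee_rot: [2.187, 2.247, -0.0]
ft_force: [-0.8, -0.4, -0.3]
width: 0.0602
grasp_force: 0.0
```

>>> jog_arm([
  [[50,0,0,0,60],[50,0,0,0,60],[50,0,0,0,60],[55,0,0,0,60],[55,2,0,0,60],[50,2,0,0,60],[50,3,0,0,60],[50,3,0,0,60],[45,3,0,0,60],[0,0,0,-10,60],[0,0,0,-10,60],[0,0,0,-10,60]],
])

```text
time_s: 9.5
ee_pos: [0.3702, 0.2705, 0.241]
ee_rot: [-1.525, -2.746, 0.002]
ft_force: [-0.2, -0.3, -0.4]
width: 0.0599
grasp_force: 0.0
```

>>> jog_arm([
  [[0,0,0,-10,60],[0,0,0,-10,60],[0,0,0,-10,60],[0,0,0,-10,60],[0,0,0,-10,60],[0,0,0,-10,60],[0,0,0,0,60],[0,0,0,0,60]],
])

```text
time_s: 10.5
ee_pos: [0.3705, 0.2704, 0.2414]
ee_rot: [0.036, -3.141, 0.0]
ft_force: [0.2, 0.0, 0.1]
width: 0.0597
grasp_force: 0.0
```

Run:
```python
from h import *
o=observe(); print(o['time_s'],o['ee_pos'],yaws(),o['joints'].round(2))
c,im,d=shot('wrist','w3'); P=cloud(c,d)
for n,xy in dict(black=(.449,.327),red=(.361,.310),blue=(.3895,.231)).items():
    g=(P[...,2]>.036)&(P[...,2]<.05)&(np.hypot(P[...,0]-xy[0],P[...,1]-xy[1])<.03); v,u=np.nonzero(g)
    if len(u)<20: print(n,len(u)); continue
    G=plane(c,np.c_[u,v],.042)*1000; print(n,len(u),u.mean(),v.mean(),cv2.minEnclosingCircle(G[:,:2].astype(np.float32)))
```

```text
10.5 [0.37049334 0.27039799 0.24141475] [-178.67744143   91.32256604] [ 0.34 -0.33 -0.33  1.57 -0.    0.32]
black 508 372.08858267716533 253.0236220472441 ((449.9629211425781, 326.2912292480469), 14.481285095214844)
red 601 360.6389351081531 170.97337770382694 ((361.8657531738281, 309.4055480957031), 14.015531539916992)
blue 572 280.0681818181818 197.2674825174825 ((390.5160827636719, 229.74522399902344), 14.237872123718262)
```

View pics/w3.png

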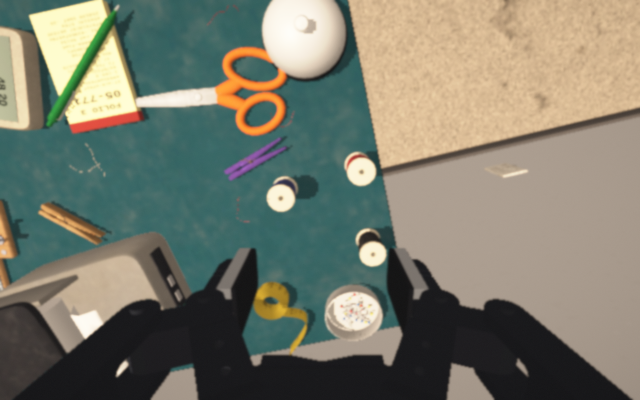

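The wrist view shows blue at (280,197), red at (361,171) and black at (372,253), with the tin at (353,312) and the purple peg at (257,157). Blue goes first.

>>> jog_arm([
  [[-11,-21,20,-0.3,60],[-10,-20.5,30,0,55],[0,0,45,0,50],[0,0,45,0,50],[0,0,35,0,50],[0,0,24,0,50],[0,0,0,0,50],[0,0,0,0,24],[0,0,0,0,24],[0,0,0,0,24],[0,0,0,0,24]],
], force=40)

```text
time_s: 11.92
ee_pos: [0.3939, 0.2299, 0.0441]
ee_rot: [-0.05, 3.139, 0.001]
ft_force: [-0.8, -0.0, 6.1]
width: 0.0247
grasp_force: 25.9
```

>>> jog_arm([
  [[0,0,0,0,24],[0,0,0,0,24]],
])

```text
time_s: 12.18
ee_pos: [0.3939, 0.2299, 0.0442]
ee_rot: [-0.05, 3.139, 0.001]
ft_force: [-0.9, 0.6, 7.2]
width: 0.0243
grasp_force: 25.9
```

Run:
```python
from h import *
o=observe(); print(o['time_s'],o['ee_pos'],yaws(),o['width'],o['grasp_force'],o['ft_force'])
c,im,d=shot('wrist','w4'); P=cloud(c,d)
g=(P[...,2]>.032)&(P[...,2]<.055)&(np.hypot(P[...,0]-.393,P[...,1]-.23)<.025); v,u=np.nonzero(g)
G=plane(c,np.c_[u,v],.042)*1000; print(len(u),u.mean(),v.mean(),G.min(0),G.max(0))
```

```text
12.175 [0.39389817 0.22988738 0.04415498] [-178.16358228   91.83648515] 0.024263747366666085 25.903293163573835 [-0.94032097  0.60781325  7.22166217]
4977 320.6702833031947 272.038577456299 [374.37994968 203.5769841   42.        ] [415.43082566 256.14609762  42.        ]
```

View pics/w4.png

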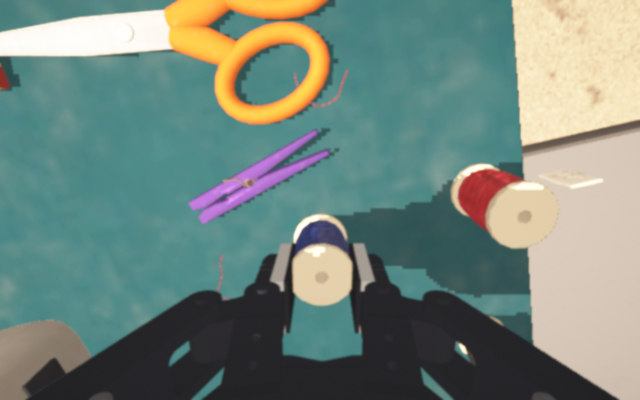

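The view shows the blue spool between the pads, with its head at (322,275) and apparently upright. I'll raise the grip force a little and lift to check.

>>> jog_arm([
  [[0,0,-2,0,18],[0,0,-5,0,18],[0,0,-15,0,18],[0,0,-20,0,18],[0,0,0,0,18],[0,0,0,0,18]],
])

```text
time_s: 12.98
ee_pos: [0.3928, 0.2296, 0.0846]
ee_rot: [0.051, -3.141, 0.0]
ft_force: [-0.2, 0.1, -0.7]
width: 0.0238
grasp_force: 39.2
```

Run:
```python
from h import *
o=observe(); print(o['time_s'],o['ee_pos'],yaws(),o['width'],o['grasp_force'],o['ft_force'])
c,im,d=shot('wrist','w5'); p=o['ee_pos']
for dz in (0,-.042): print(proj(c,[p+[0,0,dz]]).round(1))
cv2.imwrite('pics/w5c.png',cv2.resize(im[180:340,220:420],None,fx=4,fy=3.75,interpolation=cv2.INTER_CUBIC)[:,:,::-1]); c2,i2,d2=shot('scene','s5')
```

```text
12.975 [0.3928122  0.22957069 0.0845629 ] [-178.15638353   91.84361672] 0.023781842017506445 39.176731168990955 [-0.17668137  0.13659587 -0.7230981 ]
[[320.  284.8]]
[[320.3 243.3]]
```

View pics/w5c.png

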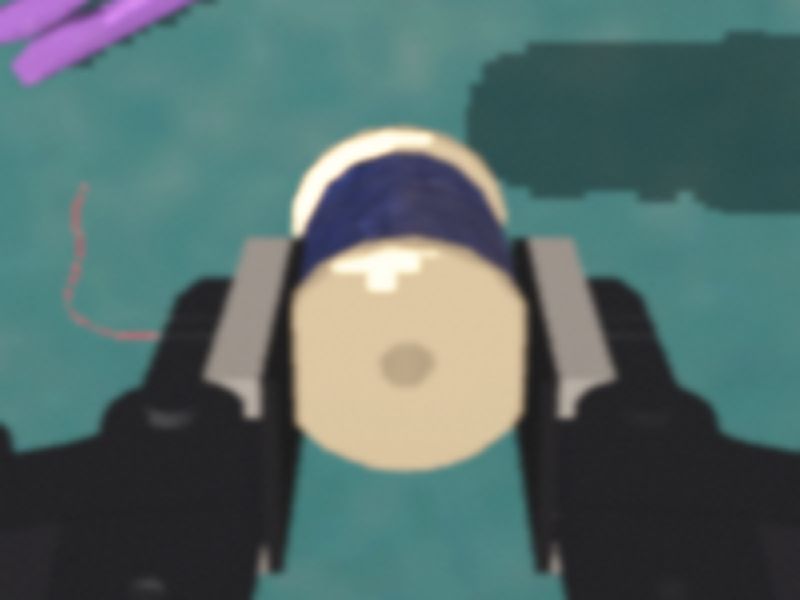

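The blue spool hangs upright and centred in the pads, with its head at (322,275). I'll carry it to above the keeper's place in front of the mouth.

>>> jog_arm([
  [[0,0,-50,0.3,18],[0,0,-50,0,18],[0,-30,-30,0,18],[-5,-50,0,0,18],[-5,-50,0,0,18],[-5,-50,0,0,18],[-5,-50,0,0,18],[-5,-50,0,0,18],[-8,-50,0,0,18],[-10,-50,0,0,18],[-1.5,0,0,0,18],[0,0,0,0,18]],
])

```text
time_s: 14.58
ee_pos: [0.4472, -0.1487, 0.2141]
ee_rot: [0.042, -3.14, -0.002]
ft_force: [0.5, 0.6, -0.5]
width: 0.0239
grasp_force: 39.4
```

>>> jog_arm([
  [[0,0,45,0,18],[0,0,45,0,18],[0,0,35,0,18],[0,0,0,0,18],[0,0,0,0,18]],
])

```text
time_s: 15.2
ee_pos: [0.4482, -0.1488, 0.0914]
ee_rot: [-0.044, 3.14, -0.002]
ft_force: [0.5, 0.4, 0.2]
width: 0.0239
grasp_force: 39.4
```

Run:
```python
from h import *
o=observe(); p=o['ee_pos']; print(o['time_s'],p,yaws(),o['width'],o['grasp_force'],o['ft_force'],o['joints'].round(2))
c,im,d=shot('wrist','w6')
```

```text
15.2 [ 0.44824141 -0.14880315  0.09137893] [-178.39196297   91.60796053] 0.0239080095239512 39.372138245380484 [0.53033302 0.38753264 0.15837418] [-0.6  -0.26 -0.55  1.29 -0.   -0.63]
```

View pics/w6.png

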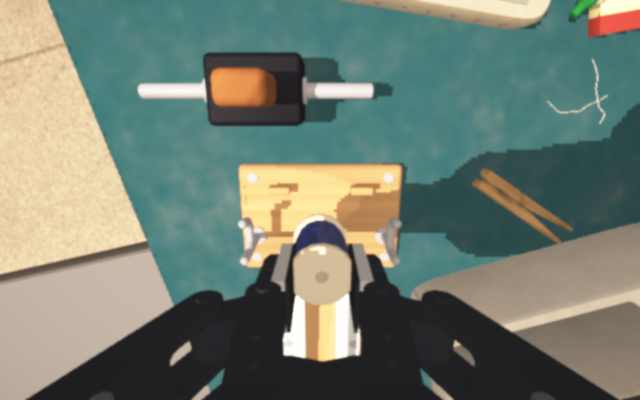

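The held spool's head is at (322,277), the lane's slot shows behind it at (320,335), the board's front edge runs from 240 to 403, and the keeper stands at (255,90). I'll measure the sideways error directly from this frame.

Run:
```python
from h import *
im=np.load('pics/w6.npz')['im'].astype(int); c=get_calibration('wrist'); p,T=tool()
for r in range(305,356,6):
    a=im[r,280:360]; w=a.min(1)>165
    idx=np.flatnonzero(w)+280; k=np.argmax(np.diff(idx)); L,Rr=idx[k]+.5,idx[k+1]-.5
    q=plane(c,[[L,r],[Rr,r]],.024); m=q.mean(0); t=T.T@(m-p)*1000; print(r,L,Rr,(np.linalg.norm(q[0]-q[1])*1000).round(1),'mid tool',t.round(2),m[:2].round(4))
# spool head ellipse: cream pixels
m=((im[...,0]>140)&(im[...,0]-im[...,2]>15)&(im[...,0]-im[...,2]<75)).astype(np.uint8); m[:240]=0;m[302:]=0;m[:,:290]=0;m[:,352:]=0
v,u=np.nonzero(m); print('head cols',[ (u[v==r].min(),u[v==r].max()) for r in range(262,300,6) if (v==r).any()])
for u0 in(321.7,322): print('head tool',(T.T@(plane(c,[[u0,276.5]],p[2]-.002)[0]-p)*1000).round(2))
# board wide edges
b=(im[...,0]>150)&(im[...,0]-im[...,2]>60)
for r in (175,190,205):
    i=np.flatnonzero(b[r,225:415])+225; q=plane(c,[[i[0]-.5,r],[i[-1]+.5,r]],.008); print('board',r,i[0],i[-1],(T.T@(q.mean(0)-p)*1000).round(2),np.linalg.norm(q[0]-q[1]))
f=[np.flatnonzero(b[140:200,k]) [0]+140 for k in (270,320,370)]; q=plane(c,[[270,f[0]],[320,f[1]],[370,f[2]]],.008);print('front edge',q[:,:2].round(4),np.degrees(np.arctan2(q[2,0]-q[0,0],q[0,1]-q[2,1])))
```

```text
305 304.5 332.5 18.4 mid tool [-55.43  -1.34  67.9 ] [ 0.5042 -0.1491]
311 304.5 331.5 17.9 mid tool [-60.02  -1.68  67.91] [ 0.5088 -0.1493]
317 304.5 332.5 18.6 mid tool [-64.66  -1.36  67.92] [ 0.5134 -0.1489]
323 304.5 330.5 17.4 mid tool [-69.37  -2.05  67.93] [ 0.5181 -0.1494]
329 305.5 330.5 16.9 mid tool [-74.13  -1.73  67.94] [ 0.5229 -0.149 ]
335 305.5 330.5 17.0 mid tool [-78.96  -1.74  67.95] [ 0.5277 -0.1489]
341 305.5 328.5 15.7 mid tool [-83.85  -2.44  67.96] [ 0.5326 -0.1494]
347 305.5 329.5 16.5 mid tool [-88.81  -2.12  67.97] [ 0.5375 -0.149 ]
353 305.5 328.5 15.9 mid tool [-93.83  -2.48  67.98] [ 0.5426 -0.1492]
head cols [(np.int64(293), np.int64(350)), (np.int64(293), np.int64(350)), (np.int64(294), np.int64(350)), (np.int64(294), np.int64(350)), (np.int64(294), np.int64(350)), (np.int64(294), np.int64(348)), (np.int64(295), np.int64(349))]
head tool [2.71 0.71 1.99]
head tool [2.71 0.84 1.99]
board 175 239 401 [28.31 -0.3  83.72] 0.10289619759691773
board 190 240 399 [18.53 -0.63 83.74] 0.10234635184473684
board 205 241 398 [ 8.48 -0.65 83.77] 0.10243731309404865
front edge [[ 0.4143 -0.1818]
 [ 0.4135 -0.1506]
 [ 0.4126 -0.1194]] -178.39832947914448
```

>>> jog_arm([
  [[0,-0.8,15,0,18],[0,0,13,0,18],[0,0,7,0,18],[0,0,2.5,0,18],[0,0,0,0,18],[0,0,0,0,18]],
])

```text
time_s: 16.0
ee_pos: [0.4477, -0.1499, 0.0524]
ee_rot: [-0.042, 3.141, -0.0]
ft_force: [-0.7, 0.2, 1.8]
width: 0.0238
grasp_force: 39.5
```

>>> jog_arm([
  [[-4,0,0,0,18],[-4,0,0,0,18],[-4,0,0,0,18],[-4,0,0,0,18],[-4,0,0,0,18],[0,0,0,0,18]],
])

```text
time_s: 16.75
ee_pos: [0.4681, -0.1493, 0.0528]
ee_rot: [-0.043, 3.141, -0.0]
ft_force: [-1.3, 1.6, 6.4]
width: 0.0235
grasp_force: 39.5
```

>>> jog_arm([
  [[0,0,-1,0,18],[-4,0,0,0,18],[-5,0,0,0,18],[-5,0,0,0,18],[-5,0,0,0,18],[-5,0,0,0,18],[-5,0,0,0,18],[0,0,0,0,18]],
])

```text
time_s: 17.75
ee_pos: [0.4969, -0.1485, 0.0533]
ee_rot: [-0.043, 3.141, 0.0]
ft_force: [-1.6, -0.5, 2.8]
width: 0.0238
grasp_force: 39.2
```

>>> jog_arm([
  [[-5,0,0,0,18],[0,0,0,0,34],[0,0,0,0,46],[0,0,0,0,46],[0,0,-15,0,46],[0,0,-40,0,46],[0,0,-50,0,46],[0,0,-40,0,46],[0,0,0,0,46]],
])

```text
time_s: 18.88
ee_pos: [0.5033, -0.1494, 0.2032]
ee_rot: [-0.042, 3.135, -0.006]
ft_force: [0.4, -0.1, -0.2]
width: 0.0463
grasp_force: 0.0
```

Run:
```python
from h import *
o=observe(); p=o['ee_pos']; print(o['time_s'],p,yaws())
c,im,d=shot('wrist','w7'); P=cloud(c,d)
g=(P[...,2]>.042)&(P[...,2]<.058)&(abs(P[...,0]-.505)<.03)&(abs(P[...,1]+.1485)<.017); v,u=np.nonzero(g)
if len(u): print(len(u),u.mean(),v.mean(),cv2.minEnclosingCircle((plane(c,np.c_[u,v],.05)[:,:2]*1000).astype(np.float32)))
print('to red',delta([.364,.3091,.20]),'to black',delta([.4521,.3259,.2]))
```

```text
18.875 [ 0.50331441 -0.14943291  0.20316893] [-178.45713976   91.54154675]
454 324.7114537444934 164.37665198237886 ((477.8443908691406, -147.1293182373047), 13.574958801269531)
to red [126.1 461.6  -0.7] to black [ 3.76e+01  4.76e+02 -4.00e-01]
```

View pics/w7.png

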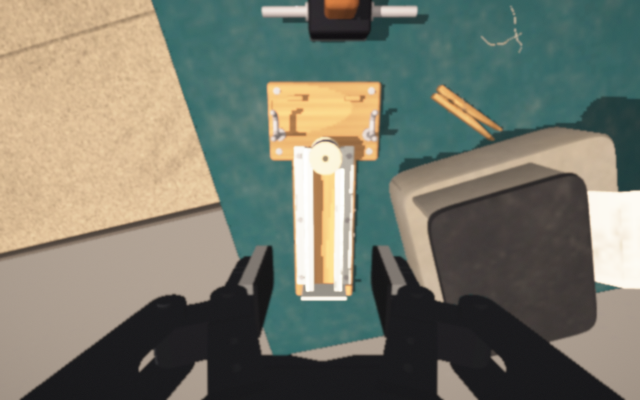

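The blue spool's head is at (325,157), only just inside the mouth. It must have pitched back and jammed while I pushed, because I pressed down too hard. I'll check its height, then grip it harder and push again with a small clearance.

Run:
```python
from h import *
z=np.load('pics/w7.npz'); d=z['d']; c=get_calibration('wrist'); P=cloud(c,d); im=z['im'].astype(int)
g=(P[...,2]>.042)&(P[...,2]<.058)&(abs(P[...,0]-.478)<.02)&(abs(P[...,1]+.147)<.02); q=P[g]; A=np.c_[q-q.mean(0)]; n=np.linalg.svd(A)[2][2]; print(q.mean(0),np.degrees(np.arccos(abs(n[2]))),n)
for r in range(185,270,12):
    w=im[r,285:365].min(1)>165; idx=np.flatnonzero(w)+285; k=np.argmax(np.diff(idx)); q=plane(c,[[idx[k]+.5,r],[idx[k+1]-.5,r],[idx[0]-.5,r],[idx[-1]+.5,r]],.024); print(r,idx[0],idx[k],idx[k+1],idx[-1],(q[:,:2]*1000).round(1).tolist())
```

```text
[ 0.47474783 -0.14667721  0.04719886] 0.4492234106141014 [ 0.00230659 -0.00749338  0.99996926]
185 294 312 334 353 [[504.2, -156.9], [503.7, -137.5], [504.7, -174.5], [503.2, -119.0]]
197 295 312 334 352 [[515.8, -156.7], [515.2, -137.1], [516.2, -173.6], [514.7, -119.3]]
209 295 312 334 352 [[527.6, -156.5], [527.0, -136.6], [528.1, -173.5], [526.6, -118.6]]
221 295 313 334 351 [[539.6, -155.3], [539.1, -136.2], [540.1, -173.5], [538.6, -119.0]]
233 296 313 333 351 [[552.0, -155.1], [551.5, -136.7], [552.5, -172.5], [551.0, -118.3]]
245 296 313 333 351 [[564.6, -154.8], [564.1, -136.2], [565.1, -172.4], [563.6, -117.6]]
257 296 313 333 351 [[577.5, -154.6], [577.0, -135.8], [578.0, -172.4], [576.5, -116.9]]
269 297 313 333 349 [[590.8, -154.3], [590.3, -135.3], [591.3, -171.3], [589.8, -118.2]]
```

>>> jog_arm([
  [[12,1.8,30,0,46],[11.3,0,45,0,46],[0,0,45,0,46],[0,0,25,0,46],[0,0,8,0,46],[0,0,0,0,46],[0,0,0,0,15],[0,0,0,0,15],[0,0,0,0,15],[0,0,0,0,15],[0,0,0,0,15]],
], force=90)

```text
time_s: 20.3
ee_pos: [0.4792, -0.1478, 0.0469]
ee_rot: [-0.042, 3.139, -0.002]
ft_force: [-0.9, 0.6, 7.0]
width: 0.0219
grasp_force: 87.6
```

>>> jog_arm([
  [[0,0,-1,0,15],[0,0,-1,0,15],[0,0,0,0,15],[0,0,0,0,15]],
])

```text
time_s: 20.8
ee_pos: [0.4782, -0.1472, 0.0472]
ee_rot: [0.042, -3.141, -0.0]
ft_force: [-0.6, 0.1, 0.4]
width: 0.0216
grasp_force: 87.9
```

>>> jog_arm([
  [[0,0,-0.5,0,15],[-4,0,0,0,15],[-4,0,0,0,15],[-4,0,0,0,15],[0,0,0,0,15]],
])

```text
time_s: 21.42
ee_pos: [0.4905, -0.1469, 0.0478]
ee_rot: [0.043, -3.141, 0.0]
ft_force: [-0.0, 0.8, 1.4]
width: 0.0219
grasp_force: 87.9
```

Run:
```python
from h import *
for i in range(1):
    o=observe(); print(o['time_s'],o['ee_pos'].round(4),o['ft_force'].round(1),yaws())
c,im,d=shot('wrist','w8'); cv2.imwrite('pics/w8c.png',cv2.resize(im[180:340,220:420],None,fx=4,fy=3.75,interpolation=cv2.INTER_CUBIC)[:,:,::-1])
for i in range(2):
    o=observe(); print(o['time_s'],o['ee_pos'].round(4),o['ft_force'].round(1))
```

```text
21.425 [ 0.4905 -0.1469  0.0478] [-0.   0.8  1.4] [-178.44462264   91.55537737]
21.475 [ 0.4903 -0.1469  0.0477] [-0.6 -0.4 -0.7]
21.475 [ 0.4903 -0.1469  0.0477] [-0.6 -0.4 -0.7]
```

View pics/w8c.png

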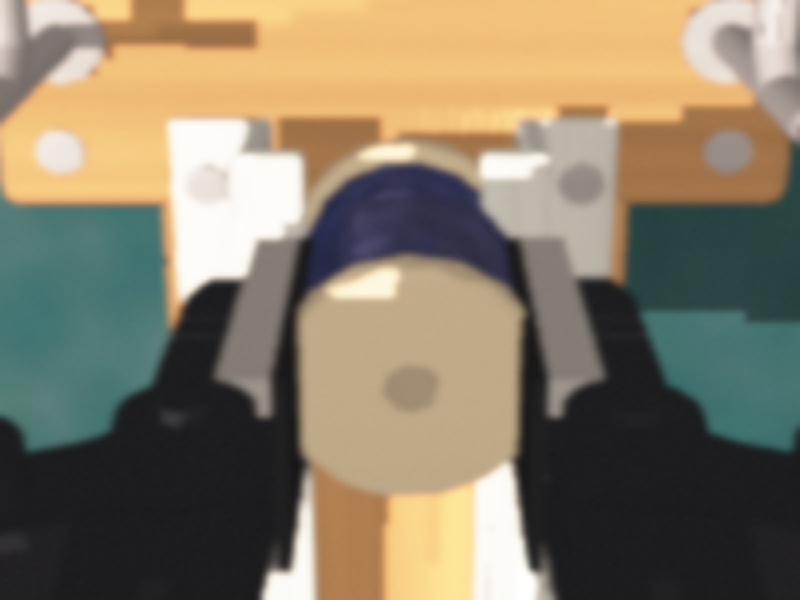

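The crop shows the blue spool in the lane under the lips. Its head is at crop (410,375), while the slot's middle is at 392, so the hand sits about 1.7 mm too far towards +y. I'll correct that and push on.

>>> jog_arm([
  [[0,-1.6,0,0,15],[-3,0,0,0,15],[-4,0,0,0,15],[-4,0,0,0,15],[-4,0,0,0,15],[-4,0,0,0,15],[-4,0,0,0,15],[0,0,0,0,15]],
])

```text
time_s: 22.48
ee_pos: [0.5135, -0.1479, 0.0477]
ee_rot: [0.043, -3.141, 0.0]
ft_force: [-0.1, 0.4, -1.0]
width: 0.0222
grasp_force: 87.9
```

```bash
cat >> h.py <<'E'
def held(tag,lip=.024):
    """lane middle and held head, tool y in mm, from a wrist shot; spool/lane rows"""
    o=observe(); p,T=tool(o); c,im,d=shot('wrist',tag); a=im.astype(int)
    print(o['time_s'],p.round(4),o['ft_force'].round(1),o['width'],yaws().round(2))
    cv2.imwrite(f'pics/{tag}c.png',cv2.resize(im[180:340,220:420],None,fx=4,fy=3.75,interpolation=cv2.INTER_CUBIC)[:,:,::-1])
    return o,c,a,d
E
python3 - <<'E'
from h import *
o,c,a,d=held('w9')
E
```

```text
22.475 [ 0.5135 -0.1479  0.0477] [-0.1  0.4 -1. ] 0.022232467366705436 [-178.45   91.55]
```

View pics/w9c.png

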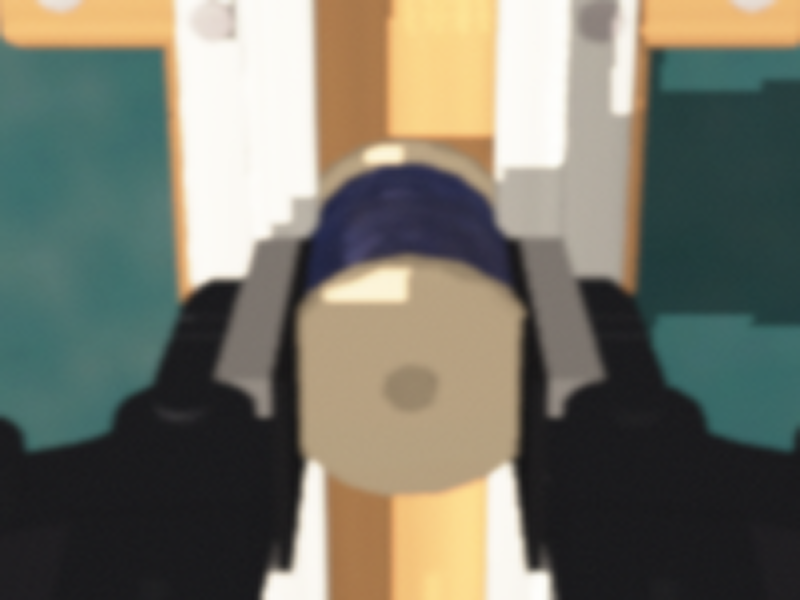

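The blue spool is now upright and centred in the slot, with its head at crop (410,385) and the slot from 318 to 495. I'll push it deeper and release.

>>> jog_arm([
  [[-6,0,0,0,15],[-8,0,0,0,15],[-8,0,0,0,15],[-8,0,0,0,15],[-8,0,0,0,15],[-6,0,0,0,15],[0,0,0,0,15],[0,0,1,0,15],[0,0,0,0,36],[0,0,0,0,46],[0,0,-10,0,46],[0,0,-40,0,46]],
])

```text
time_s: 24.02
ee_pos: [0.5557, -0.1459, 0.0956]
ee_rot: [0.042, -3.137, -0.003]
ft_force: [-0.0, 0.1, 0.5]
width: 0.0458
grasp_force: 0.0
```

>>> jog_arm([
  [[0,0,-50,0,46],[0,0,-50,0,46],[0,0,0,0,46]],
])

```text
time_s: 24.4
ee_pos: [0.5594, -0.1477, 0.2025]
ee_rot: [-0.042, 3.134, -0.006]
ft_force: [0.3, 0.4, -0.4]
width: 0.0463
grasp_force: 0.0
```

```bash
cat >> h.py <<'E'
def heads(tag):
    o=observe(); c,im,d=shot('wrist',tag); P=cloud(c,d); print(o['time_s'],o['ee_pos'].round(4),yaws().round(2))
    m=((P[...,2]>.044)&(P[...,2]<.056)&(P[...,0]>.44)&(P[...,0]<.64)&(abs(P[...,1]+.146)<.022)).astype(np.uint8)
    n,l,s,ce=cv2.connectedComponentsWithStats(m)
    for i in range(1,n):
        if s[i,4]<60: continue
        v,u=np.nonzero(l==i); (x,y),r=cv2.minEnclosingCircle((plane(c,np.c_[u,v],.05)[:,:2]*1000).astype(np.float32)); print('head',round(x+2.15,1),round(y-.35,1),'r',round(r,1),s[i].tolist(),'z',P[l==i][:,2].mean().round(4))
E
python3 - <<'E'
from h import *
heads('w10')
print('to red',delta([.364,.3091,.20]),'to black',delta([.4521,.3259,.2]))
E
```

```text
24.4 [ 0.5594 -0.1477  0.2025] [-178.46   91.54]
head 556.1 -147.0 r 14.1 [307, 167, 33, 33, 799] z 0.0496
to red [182.  461.5  -2.1] to black [ 93.5 475.9  -1.8]
```

>>> jog_arm([
  [[20,50,-10,0,50],[20,52,0,0,50],[20,52,0,0,50],[20,52,0,0,50],[20,52,0,0,50],[20,52,0,0,50],[20,52,0,0,50],[20,50,0,0,50],[22,49.5,0,0,50],[0,0,20,0,50],[0,0,20,0,50],[0,0,0,0,50]],
])

```text
time_s: 25.95
ee_pos: [0.3621, 0.3082, 0.1641]
ee_rot: [0.04, -3.138, 0.003]
ft_force: [-0.0, 0.6, -0.3]
width: 0.0498
grasp_force: 0.0
```

```bash
cat >> h.py <<'E'
def spool(tag,xy):
    o=observe(); c,im,d=shot('wrist',tag); P=cloud(c,d); print(o['time_s'],o['ee_pos'].round(4),yaws().round(2))
    g=(P[...,2]>.036)&(P[...,2]<.05)&(np.hypot(P[...,0]-xy[0],P[...,1]-xy[1])<.022); v,u=np.nonzero(g)
    (x,y),r=cv2.minEnclosingCircle((plane(c,np.c_[u,v],.042)[:,:2]*1000).astype(np.float32)); x+=2.15;y-=.35
    print(len(u),x,y,r,'delta',delta([x/1000,y/1000,.045]))
E
python3 - <<'E'
from h import *
spool('w11',(.362,.3094))
E
```

```text
25.95 [0.3621 0.3082 0.1641] [-178.57   91.43]
975 363.8647827148437 309.38422241210935 14.150588989257812 delta [ -1.4   1.1 120.5]
```

>>> jog_arm([
  [[-1.4,1.1,45,0,50],[0,0,45,0,50],[0,0,23,0,50],[0,0,7,0,50],[0,0,0,0,50],[0,0,0,0,15],[0,0,0,0,15],[0,0,0,0,15],[0,0,0,0,15],[0,0,0,0,15]],
])

```text
time_s: 27.25
ee_pos: [0.3655, 0.3115, 0.0486]
ee_rot: [-0.043, 3.139, 0.002]
ft_force: [-0.8, -0.2, 5.5]
width: 0.0221
grasp_force: 87.8
```

Run:
```python
from h import *
o=observe();print(o['ee_pos'],o['ft_force'],o['width'],yaws()); print(delta([.448,-.1498,o['ee_pos'][2]]))
```

```text
[0.36550241 0.31150871 0.04859824] [-0.80078146 -0.18505052  5.5459999 ] 0.022072160950681534 [-178.44837583   91.55182813]
[-7.000e+01 -4.634e+02 -4.000e-01]
```

>>> jog_arm([
  [[0,0,-5,0,15],[0,0,-45,0,15],[0,0,-50,0,15],[0,0,-50,0,15],[-7,-50,0,0,15],[-7,-52,0,0,15],[-8,-52,0,0,15],[-8,-52,0,0,15],[-8,-52,0,0,15],[-8,-52,0,0,15],[-8,-52,0,0,15],[-8,-52,0,0,15]],
])

```text
time_s: 28.75
ee_pos: [0.4375, -0.1032, 0.1975]
ee_rot: [-0.042, 3.14, -0.001]
ft_force: [0.8, 0.1, -0.4]
width: 0.0216
grasp_force: 88.2
```

>>> jog_arm([
  [[-8,-49.4,0,0,15],[0,0,0,0,15],[0,0,45,0,15],[0,0,45,0,15],[0,0,30,0,15],[0,0,0,0,15],[0,0,0,0,15]],
])

```text
time_s: 29.62
ee_pos: [0.4474, -0.1505, 0.0785]
ee_rot: [-0.043, 3.14, -0.002]
ft_force: [-0.0, -1.5, -0.5]
width: 0.0218
grasp_force: 88.3
```

```bash
cat >> h.py <<'E'
def mids(o,c,a):
    p,T=tool(o)
    ty=lambda u,v,z: (T.T@(plane(c,[[u,v]],z)[0]-p)*1000)[1]
    m=(a[...,0]>110)&(a[...,0]-a[...,2]>12)&(a[...,0]-a[...,2]<80)
    H=[]
    for r in range(268,290,4):
        i=np.flatnonzero(m[r,285:360])+285; H.append((i[0]+i[-1])/2)
    print('head u',np.round(H,1),'tool y',round(ty(np.median(H),278,p[2]-.001),2))
    b=(a[...,0]>150)&(a[...,0]-a[...,2]>60)
    for r in (170,180,190,200):
        i=np.flatnonzero(b[r,200:440])+200
        if len(i)>50: print('board',r,i[0],i[-1],round((ty(i[0]-.5,r,.008)+ty(i[-1]+.5,r,.008))/2,2))
E
python3 - <<'E'
from h import *
o,c,a,d=held('w12'); mids(o,c,a); print(delta([.448,-.1498,.0586]))
E
```

```text
29.625 [ 0.4474 -0.1505  0.0785] [-0.  -1.5 -0.5] 0.021821048972500433 [-178.43   91.57]
head u [322. 322. 322. 322. 322. 322.] tool y 0.85
board 170 239 406 1.26
board 180 237 408 1.27
board 190 237 408 1.27
board 200 238 406 0.98
[-0.3  1.  20.2]
```

View pics/w12c.png

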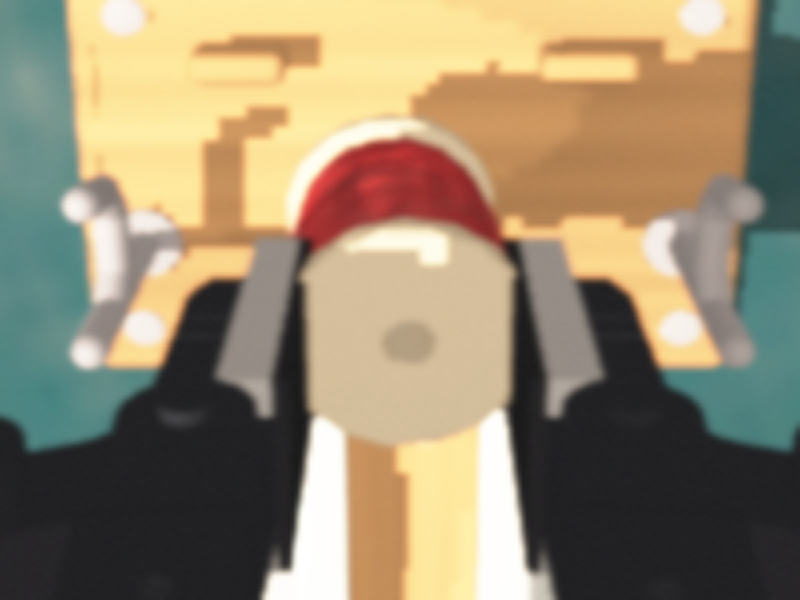

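The view shows the red spool over the keeper's place. The sill tabs are at crop v=60 and the hooks at u=100 and 730. The foot (mid 392) hangs about 2 mm to the −y side of the head (408), so it's slightly tilted. I'll shift, touch the board to find the floor and square it, then enter.

>>> jog_arm([
  [[0,1.3,10,0,15],[0,0,8,0,15],[0,0,2,0,15],[0,0,1,0,15],[0,0,0,0,15]],
])

```text
time_s: 30.3
ee_pos: [0.4471, -0.1493, 0.0566]
ee_rot: [-0.042, 3.141, -0.0]
ft_force: [-1.2, 2.1, 7.7]
width: 0.0219
grasp_force: 89.2
```

>>> jog_arm([
  [[0,0,1,0,15],[0,0,0,0,15],[0,0,0,0,15]],
])

```text
time_s: 30.68
ee_pos: [0.4474, -0.1495, 0.0564]
ee_rot: [-0.043, 3.14, -0.001]
ft_force: [-3.0, 2.8, 15.0]
width: 0.0218
grasp_force: 89.9
```

>>> jog_arm([
  [[0,0,-3,0,15],[0,0,0,0,15],[0,0,0,0,15]],
])

```text
time_s: 31.05
ee_pos: [0.4465, -0.1491, 0.0575]
ee_rot: [0.042, -3.141, -0.0]
ft_force: [1.5, 0.6, -0.2]
width: 0.0216
grasp_force: 88.3
```

Run:
```python
from h import *
o,c,a,d=held('w13'); mids(o,c,a)
# foot rim columns (cream/white above red body) rows
for r in range(205,250,4):
    m=(a[r,270:370,0]>100)&((a[r,270:370,0]-a[r,270:370,2])<60); i=np.flatnonzero(m)+270
    red=np.flatnonzero((a[r,270:370,0]-a[r,270:370,1])>70)+270
    print(r,i[:1],i[-1:],len(i),red[:1],red[-1:])
```

```text
31.05 [ 0.4465 -0.1491  0.0575] [ 1.5  0.6 -0.2] 0.021579964074037828 [-178.46   91.54]
head u [322. 322. 322. 322. 322. 322.] tool y 0.84
board 180 226 414 -0.12
board 190 224 415 -0.39
board 200 225 414 -0.4
205 [] [] 0 [] []
209 [] [] 0 [] []
213 [308] [325] 18 [] []
217 [301] [333] 14 [315] [322]
221 [297] [302] 6 [305] [331]
225 [294] [299] 6 [301] [335]
229 [292] [296] 5 [298] [338]
233 [291] [294] 4 [296] [340]
237 [292] [293] 2 [295] [343]
241 [314] [334] 20 [294] [345]
245 [285] [360] 58 [298] [300]
249 [283] [362] 74 [] []
```

>>> jog_arm([
  [[0,1.9,0,0,15],[-4,0,0,0,15],[-4,0,0,0,15],[-4,0,0,0,15],[-4,0,0,0,15],[-4,0,0,0,15],[-4,0,0,0,15],[-4,0,0,0,15],[-4,0,0,0,15],[0,0,0,0,15]],
])

```text
time_s: 32.35
ee_pos: [0.4789, -0.1464, 0.0578]
ee_rot: [-0.043, 3.141, -0.0]
ft_force: [-0.4, 0.9, -0.5]
width: 0.0215
grasp_force: 88.3
```

Run:
```python
from h import *
o,c,a,d=held('w14')
```

```text
32.35 [ 0.4789 -0.1464  0.0578] [-0.4  0.9 -0.5] 0.021516273865886254 [-178.45   91.55]
```

View pics/w14c.png

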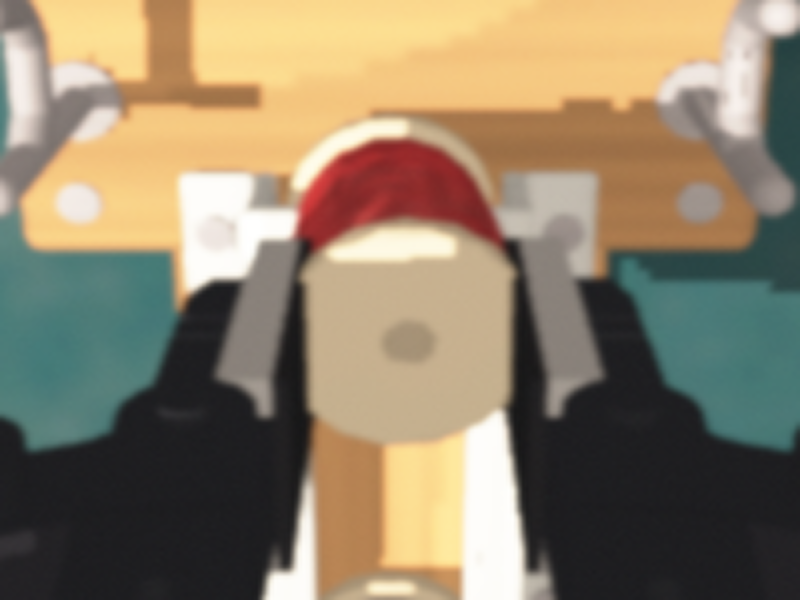

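The red foot (mid 392) is centred between the rails (mid 388) and is entering with no force. Blue's head shows behind it at (390,585). I'll continue.

>>> jog_arm([
  [[-4,0,0,0,15],[-4,0,0,0,15],[-4,0,0,0,15],[-5,0,0,0,15],[-5,0,0,0,15],[-5,0,0,0,15],[-5,0,0,0,15],[-5,0,0,0,15],[-5,0,0,0,15],[-5,0,0,0,15],[0,0,0,0,15]],
])

```text
time_s: 33.78
ee_pos: [0.5259, -0.1452, 0.0578]
ee_rot: [0.043, -3.141, 0.0]
ft_force: [-0.3, -0.1, -0.5]
width: 0.0215
grasp_force: 88.3
```

Run:
```python
from h import *
o,c,a,d=held('w15')
```

```text
33.775 [ 0.5259 -0.1452  0.0578] [-0.3 -0.1 -0.5] 0.021485693890873035 [-178.45   91.55]
```

>>> jog_arm([
  [[0,-1,0,0,15],[0,0,1,0,15],[0,0,0,0,32],[0,0,0,0,46],[0,0,0,0,46],[0,0,-10,0,46],[0,0,-40,0,46],[0,0,-50,0,46],[0,0,-45,0,46],[0,0,0,0,46]],
])

```text
time_s: 35.08
ee_pos: [0.5275, -0.1472, 0.2068]
ee_rot: [-0.042, 3.135, -0.006]
ft_force: [0.3, -0.3, -0.3]
width: 0.0459
grasp_force: 0.0
```

Run:
```python
from h import *
heads('w16')
print('to black',delta([.4521,.3259,.205]))
```

```text
35.075 [ 0.5275 -0.1472  0.2068] [-178.45   91.55]
head 524.1 -148.5 r 14.0 [305, 166, 32, 32, 772] z 0.0495
head 555.9 -147.1 r 14.1 [306, 202, 31, 30, 721] z 0.0495
to black [ 61.8 474.5  -2. ]
```

>>> jog_arm([
  [[6,50,0,0,50],[6,53,0,0,50],[7,53,0,0,50],[7,53,0,0,50],[7,53,0,0,50],[7,53,0,0,50],[7,53,0,0,50],[7,53,0,0,50],[8,53.5,0,0,50],[0,0,40,0,50],[0,0,40,0,50],[0,0,20,0,50]],
])

```text
time_s: 36.62
ee_pos: [0.449, 0.3259, 0.0984]
ee_rot: [0.043, -3.137, 0.003]
ft_force: [-0.4, -0.2, -0.3]
width: 0.0498
grasp_force: 0.0
```

>>> jog_arm([
  [[0,0,0,0,50],[0,0,0,0,50],[0,0,0,0,50],[0,0,0,0,50]],
])

```text
time_s: 37.12
ee_pos: [0.4515, 0.3267, 0.1028]
ee_rot: [-0.042, 3.14, 0.001]
ft_force: [0.1, 0.1, -0.5]
width: 0.05
grasp_force: 0.0
```

Run:
```python
from h import *
spool('w17',(.450,.3263))
```

```text
37.125 [0.4515 0.3267 0.1028] [-178.46   91.54]
1632 452.42670288085935 326.51068725585935 14.18847942352295 delta [-1.  -0.2 57.5]
```

>>> jog_arm([
  [[-1,-0.2,30,0,50],[0,0,20,0,50],[0,0,7,0,50],[0,0,0,0,50],[0,0,0,0,50],[0,0,0,0,34],[0,0,0,0,15],[0,0,0,0,15],[0,0,0,0,15],[0,0,0,0,15],[0,0,0,0,15]],
])

```text
time_s: 38.55
ee_pos: [0.4525, 0.3268, 0.0458]
ee_rot: [-0.043, 3.14, 0.002]
ft_force: [-0.8, 1.8, 7.2]
width: 0.0212
grasp_force: 87.8
```

>>> jog_arm([
  [[0,0,-5,0,15],[0,0,-45,0,15],[0,0,-50,0,15],[0,0,-55,0,15],[0,0,0,0,15],[0,0,0,0,15]],
])

```text
time_s: 39.3
ee_pos: [0.4518, 0.3262, 0.1994]
ee_rot: [0.042, -3.141, 0.0]
ft_force: [-0.1, 0.1, -0.0]
width: 0.0215
grasp_force: 88.1
```

Run:
```python
from h import *
o=observe();print(o['ee_pos'],o['ft_force'],o['width'],yaws()); print(delta([.448,-.1498,o['ee_pos'][2]]))
```

```text
[0.45180982 0.32623456 0.19939417] [-0.14824839  0.14321778 -0.00534283] 0.02148040904435157 [-178.45815619   91.54184636]
[ 1.660e+01 -4.758e+02  1.000e-01]
```

>>> jog_arm([
  [[1.6,-50,-20,0,15],[1,-53,0,0,15],[2,-53,0,0,15],[2,-53,0,0,15],[2,-53,0,0,15],[2,-53,0,0,15],[2,-53,0,0,15],[2,-53,0,0,15],[2,-54.8,0,0,15],[0,0,0,0,15],[0,0,45,0,15],[0,0,45,0,15]],
])

```text
time_s: 40.8
ee_pos: [0.4477, -0.1488, 0.1276]
ee_rot: [0.043, -3.14, -0.001]
ft_force: [0.5, 0.5, -0.3]
width: 0.0218
grasp_force: 88.2
```

>>> jog_arm([
  [[0,0,45,0,15],[0,0,5,0,15],[0,0,0,0,15],[0,0,0,0,15],[0,0,0,0,15]],
])

```text
time_s: 41.42
ee_pos: [0.449, -0.1503, 0.0813]
ee_rot: [-0.042, 3.139, -0.002]
ft_force: [-0.1, 0.2, 0.3]
width: 0.0213
grasp_force: 88.2
```

Run:
```python
from h import *
o,c,a,d=held('w18'); mids(o,c,a); print(delta([.448,-.1498,.0586]))
for r in range(205,262,5):
    s=a[r,270:370]; lum=s.sum(1); dark=np.flatnonzero(lum<180)+270; cream=np.flatnonzero((s.min(1)>95)&(s[:,0]-s[:,2]<70)&(s[:,0]-s[:,2]>8))+270
    print(r,'dark',dark[:1],dark[-1:],len(dark),'cream',cream[:1],cream[-1:],len(cream))
```

```text
41.425 [ 0.449  -0.1503  0.0813] [-0.1  0.2  0.3] 0.021260907866475574 [-178.45   91.55]
head u [322. 322. 322. 322. 322. 322.] tool y 0.84
board 170 237 407 0.96
board 180 238 407 1.26
board 190 238 406 0.96
board 200 239 405 0.97
[ 0.8  0.4 22.4]
205 dark [] [] 0 cream [] [] 0
210 dark [] [] 0 cream [] [] 0
215 dark [] [] 0 cream [] [] 0
220 dark [] [] 0 cream [306] [336] 31
225 dark [312] [331] 20 cream [300] [340] 17
230 dark [305] [337] 33 cream [297] [344] 12
235 dark [301] [340] 40 cream [295] [345] 8
240 dark [299] [343] 45 cream [295] [345] 4
245 dark [296] [348] 27 cream [284] [359] 40
250 dark [295] [349] 11 cream [283] [361] 61
255 dark [274] [369] 14 cream [281] [363] 74
260 dark [270] [369] 18 cream [280] [364] 76
```

The black spool hangs upright, with its foot's mid at 321 and its head's at 322, and it lines up with the board.

>>> jog_arm([
  [[0,0.3,12,0,15],[0,0,9,0,15],[0,0,5,0,15],[0,0,0,0,15],[0,0,0,0,15],[0,0,0,0,15]],
])

```text
time_s: 42.22
ee_pos: [0.4481, -0.1495, 0.0539]
ee_rot: [-0.042, 3.141, -0.0]
ft_force: [-1.1, 0.9, 4.1]
width: 0.0215
grasp_force: 88.9
```

Run:
```python
from h import *
o,c,a,d=held('w19'); mids(o,c,a)
```

```text
42.225 [ 0.4481 -0.1495  0.0539] [-1.1  0.9  4.1] 0.021492361631552 [-178.46   91.54]
head u [322. 322. 322. 322. 322. 322.] tool y 0.83
board 180 224 418 0.4
board 190 223 418 0.14
board 200 224 417 0.13
```

>>> jog_arm([
  [[0,-0.4,-1.8,0,15],[0,0,0,0,15],[-4,0,0,0,15],[-4,0,0,0,15],[-4,0,0,0,15],[-4,0,0,0,15],[-4,0,0,0,15],[-4,0,0,0,15],[-4,0,0,0,15],[0,0,0,0,15]],
])

```text
time_s: 43.52
ee_pos: [0.4764, -0.1491, 0.0556]
ee_rot: [-0.043, 3.141, -0.0]
ft_force: [0.0, -0.2, 0.1]
width: 0.0217
grasp_force: 88.5
```

Run:
```python
from h import *
o,c,a,d=held('w20'); p,T=tool(o)
for r in range(205,262,5):
    s=a[r,262:378]; cream=np.flatnonzero((s.min(1)>95)&(s[:,0]-s[:,2]<70)&(s[:,0]-s[:,2]>8))+262; w=np.flatnonzero((s.min(1)>120)&(s[:,0]-s[:,2]<25))+262
    print(r,'cream',cream[:1],cream[-1:],len(cream),'white',w[:1],w[-1:])
for r in range(310,350,8):
    w=np.flatnonzero(a[r,285:360].min(1)>165)+285; k=np.argmax(np.diff(w)); print(r,w[k],w[k+1])
```

```text
43.525 [ 0.4764 -0.1491  0.0556] [ 0.  -0.2  0.1] 0.021708603237624594 [-178.45   91.55]
205 cream [] [] 0 white [] []
210 cream [] [] 0 white [] []
215 cream [] [] 0 white [] []
220 cream [306] [337] 32 white [310] [314]
225 cream [300] [341] 17 white [302] [304]
230 cream [297] [344] 12 white [298] [300]
235 cream [269] [374] 41 white [270] [372]
240 cream [269] [374] 39 white [270] [372]
245 cream [270] [374] 62 white [270] [372]
250 cream [270] [373] 83 white [270] [371]
255 cream [267] [363] 76 white [282] [361]
260 cream [280] [364] 75 white [282] [362]
310 302 342
318 300 343
326 296 346
334 295 347
342 330 348
```

>>> jog_arm([
  [[-4,0,0,0,15],[-4,0,0,0,15],[-4,0,0,0,15],[-4,0,0,0,15],[-4,0,0,0,15],[0,0,0,0,15],[0,0,1.5,0,15],[0,0,0,0,15],[0,0,0,0,32],[0,0,0,0,46],[0,0,0,0,46],[0,0,-10,0,46]],
])

```text
time_s: 45.08
ee_pos: [0.4955, -0.1482, 0.0638]
ee_rot: [0.042, -3.14, -0.001]
ft_force: [0.9, 0.1, 0.1]
width: 0.0461
grasp_force: 0.0
```

>>> jog_arm([
  [[0,0,-40,0,46],[0,0,-50,0,46],[0,0,-50,0,46],[0,0,0,0,46],[0,0,0,0,46],[0,0,0,0,46]],
])

```text
time_s: 45.82
ee_pos: [0.4955, -0.1482, 0.2027]
ee_rot: [0.042, -3.139, -0.002]
ft_force: [-0.4, -0.1, 0.4]
width: 0.0462
grasp_force: 0.0
```

Run:
```python
from h import *
heads('w21')
z=np.load('pics/w21.npz'); c=get_calibration('wrist'); P=cloud(c,z['d'])
g=(P[...,2]>.055)&(P[...,2]<.085)&(P[...,0]<.45)&(P[...,0]>.3)&(P[...,1]<-.1)&(P[...,1]>-.3); v,u=np.nonzero(g); 
if len(u): print('keeper grip',len(u),cv2.minAreaRect((plane(c,np.c_[u,v],.068)[:,:2]*1000).astype(np.float32)),v.min(),'add (+2.15,-.35)')
print(observe()['joints'].round(2))
```

```text
45.825 [ 0.4955 -0.1482  0.2027] [-178.46   91.54]
head 510.5 -148.2 r 27.9 [304, 174, 33, 62, 1525] z 0.0495
head 555.6 -146.9 r 14.4 [306, 239, 30, 29, 688] z 0.0494
keeper grip 891 ((363.2361755371094, -139.48269653320312), (16.90714454650879, 23.566448211669922), 1.640563726425171) 0 add (+2.15,-.35)
[-0.54 -0.15 -0.25  1.48 -0.   -0.57]
```

All three spools are in the lane at x≈0.497, 0.524 and 0.556, upright. The keeper has been knocked to about (0.365, -0.140), so I'll go and look at it.

>>> jog_arm([
  [[45,4,0,0,50],[45,4,0,0,50],[40,4,0,0,50],[0,0,0,10,50],[0,0,0,10,50],[0,0,0,10,50],[0,0,0,10,50],[0,0,0,10,50],[0,0,0,10,50],[0,0,0,10,50],[0,0,0,10,50],[0,0,0,10,50]],
])

```text
time_s: 47.38
ee_pos: [0.3655, -0.1398, 0.2032]
ee_rot: [-2.197, -2.244, 0.0]
ft_force: [0.4, 0.2, -1.2]
width: 0.0499
grasp_force: 0.0
```

>>> jog_arm([
  [[0,0,20,0,50],[0,0,20,0,50],[0,0,0,0,50],[0,0,0,0,50],[0,0,0,0,50],[0,0,0,0,50]],
])

```text
time_s: 48.12
ee_pos: [0.3661, -0.1403, 0.1646]
ee_rot: [2.191, 2.251, -0.0]
ft_force: [-0.6, -0.3, -1.2]
width: 0.0497
grasp_force: 0.0
```

```bash
cat >> h.py <<'E'
def keeper(tag,zt=.068,zr=.030):
    o=observe(); c,im,d=shot('wrist',tag); P=cloud(c,d); a=im.astype(int); print(o['time_s'],o['ee_pos'].round(4),yaws().round(2))
    g=(abs(P[...,2]-zt)<.008)&(np.hypot(P[...,0]-o['ee_pos'][0],P[...,1]-o['ee_pos'][1])<.08)&(a[...,0]-a[...,2]>30); v,u=np.nonzero(g)
    r=cv2.minAreaRect((plane(c,np.c_[u,v],zt)[:,:2]*1000).astype(np.float32)); t=np.array([r[0][0]-.35,r[0][1]-2.15])/1000
    print('grip',len(u),r,u.min(),u.max(),v.min(),v.max(),'true',t.round(4),'delta',delta([*t,.0625]))
    g=(abs(P[...,2]-zr)<.008)&(np.hypot(P[...,0]-t[0],P[...,1]-t[1])<.07)&(a.min(2)>90)&(a.max(2)-a.min(2)<45); v,u=np.nonzero(g); q=plane(c,np.c_[u,v],zr)[:,:2]*1000
    w=np.linalg.svd(q-q.mean(0))[2][0]; print('rod',len(q),q.mean(0),np.ptp(q,axis=0),'yaw',np.degrees(np.arctan2(w[1],w[0])))
E
python3 - <<'E'
from h import *
keeper('w22')
E
```

```text
48.125 [ 0.3661 -0.1403  0.1646] [91.55  1.55]
grip 718 ((360.2772521972656, -137.03965759277344), (15.073935508728027, 24.641807556152344), 1.6606734991073608) 302 324 191 225 true [ 0.3599 -0.1392] delta [  1.2  -6.1 102. ]
rod 897 [ 360.07198176 -129.5634645 ] [ 62.01959805 122.88618168] yaw -88.09054790451395
```

>>> jog_arm([
  [[1.2,-6.1,30,0,50],[0,0,30,0,50],[0,0,25,0,50],[0,0,12,0,50],[0,0,3.5,0,50],[0,0,0,0,50],[0,0,0,0,30],[0,0,0,0,10],[0,0,0,0,10],[0,0,0,0,10],[0,0,0,0,10],[0,0,0,0,10]],
], force=90)

```text
time_s: 49.68
ee_pos: [0.3602, -0.1394, 0.0644]
ee_rot: [2.19, 2.25, 0.0]
ft_force: [0.7, 0.2, 6.6]
width: 0.0145
grasp_force: 88.4
```

>>> jog_arm([
  [[0,0,-5,0,10],[0,0,-20,0,10],[0,0,-30,0,10],[0,0,-35,0,10],[0,0,0,0,10],[0,0,0,0,10],[0,0,0,0,10]],
])

```text
time_s: 50.55
ee_pos: [0.3591, -0.1386, 0.1523]
ee_rot: [-2.19, -2.25, 0.0]
ft_force: [0.3, -0.2, -1.5]
width: 0.0142
grasp_force: 88.1
```

Run:
```python
from h import *
o=observe(); p=o['ee_pos']; print(o['width'],o['ft_force']); c=get_calibration('wrist')
keeper('w23',zt=p[2]+.0055,zr=p[2]-.0325)
print('to over hooks',delta([.4508,-.1462,p[2]]))
```

```text
0.014241444440691177 [ 0.27125388 -0.16816072 -1.53541276]
50.55 [ 0.3591 -0.1386  0.1523] [91.54  1.54]
grip 1961 ((359.33221435546875, -134.5594024658203), (14.450372695922852, 24.849519729614258), 2.2121028900146484) 303 340 257 313 true [ 0.359  -0.1367] delta [ 1.8 -0.  89.9]
rod 1829 [ 358.7899997  -119.61886068] [ 12.58475487 121.78860412] yaw -88.47195973142881
to over hooks [-10.1  91.4  -0.1]
```

>>> jog_arm([
  [[-2,20,0,0,10],[-2,25,0,0,10],[-3,25,0,0,10],[-4.5,21.5,0,0,10],[0,0,0,0,10],[0,0,20,0,10],[0,0,13,0,10],[0,0,0,0,10],[0,0,0,0,10],[0,0,0,0,10],[0,0,0,0,10]],
])

```text
time_s: 51.98
ee_pos: [0.4517, -0.1482, 0.121]
ee_rot: [2.191, 2.251, 0.0]
ft_force: [0.3, -1.1, -2.6]
width: 0.0144
grasp_force: 88.5
```

Run:
```python
from h import *
o=observe(); p,T=tool(o); print(p,o['ft_force'],yaws())
c,im,d=shot('wrist','w24'); P=cloud(c,d); a=im.astype(int)
# hooks: points near y=lane+-42, z .02-.05
for s in (1,-1):
    yc=-.1497+s*.042
    g=(P[...,2]>.036)&(P[...,2]<.056)&(abs(P[...,1]-yc-.002)<.012)&(abs(P[...,0]-.451)<.02); q=P[g]; v,u=np.nonzero(g)
    print(s,len(q)); 
    if len(q): print(np.percentile(q,[2,50,98],axis=0).round(4).tolist(),u.min(),u.max(),v.min(),v.max())
zr=p[2]-.0385
g=(abs(P[...,2]-zr-.004)<.006)&(a.min(2)>90)&(np.hypot(P[...,0]-p[0],P[...,1]-p[1])<.08);q=P[g]; print('rod',len(q),np.percentile(q,[2,50,98],axis=0).round(4).tolist())
```

```text
[ 0.45168547 -0.14821045  0.12104849] [ 0.32963608 -1.08425573 -2.57077739] [91.54578294  1.54579952]
1 149
[[0.4361, -0.1089, 0.0364], [0.4417, -0.1063, 0.0448], [0.4611, -0.1042, 0.0475]] 297 339 152 162
-1 0
rod 1898 [[0.445, -0.208, 0.0825], [0.4514, -0.1139, 0.0856], [0.4571, -0.0869, 0.0898]]
```

>>> jog_arm([
  [[0,-1.7,12,0,10],[0,0,12,0,10],[0,0,10,0,10],[0,0,6,0,10],[0,0,3,0,10],[0,0,0,0,10],[0,0,0,0,10]],
])

```text
time_s: 52.9
ee_pos: [0.45, -0.1483, 0.078]
ee_rot: [2.191, 2.251, 0.0]
ft_force: [0.1, 0.5, -1.4]
width: 0.0141
grasp_force: 88.5
```

>>> jog_arm([
  [[0,0,2,0,10],[0,0,1.5,0,10],[0,0,0,0,10],[0,0,0,0,10]],
])

```text
time_s: 53.4
ee_pos: [0.4498, -0.1481, 0.0741]
ee_rot: [2.191, 2.251, -0.0]
ft_force: [0.5, 0.1, -1.7]
width: 0.0141
grasp_force: 88.5
```

>>> jog_arm([
  [[0,0,1,0,10],[0,0,0.8,0,10],[0,0,0,0,10],[0,0,0,0,10]],
])

```text
time_s: 53.9
ee_pos: [0.45, -0.1482, 0.0733]
ee_rot: [2.191, 2.251, -0.0]
ft_force: [-3.8, 1.8, 8.3]
width: 0.0145
grasp_force: 90.1
```

>>> jog_arm([
  [[0,0,-0.5,0,20],[0,0,0,0,26],[0,0,0,0,26],[0,0,-10,0,26],[0,0,-30,0,26],[0,0,-45,0,40],[0,0,-45,0,46],[0,0,0,0,46],[0,0,0,0,46],[0,0,0,0,46]],
])

```text
time_s: 55.15
ee_pos: [0.4493, -0.1478, 0.2017]
ee_rot: [-2.19, -2.25, 0.001]
ft_force: [-1.0, 0.9, -0.6]
width: 0.0459
grasp_force: 0.0
```

Run:
```python
from h import *
keeper('w25',.0775,.0395)
z=np.load('pics/w25.npz'); c=get_calibration('wrist'); P=cloud(c,z['d']); a=z['im'].astype(int)
g=(abs(P[...,2]-.078)<.01)&(np.hypot(P[...,0]-.45,P[...,1]+.146)<.025); print('grip top z',np.median(P[g][:,2]))
g=(abs(P[...,2]-.039)<.006)&(abs(P[...,0]-.45)<.007)&(abs(P[...,1]+.146)>.03)&(abs(P[...,1]+.146)<.07)
for s in(1,-1):
    q=P[g&((P[...,1]+.146)*s>0)]; print('rod end',s,len(q),np.median(q,axis=0).round(4) if len(q) else '')
heads('w26')
```

```text
55.15 [ 0.4493 -0.1478  0.2017] [91.54  1.54]
grip 590 ((449.4331359863281, -146.0330047607422), (15.582086563110352, 23.303380966186523), 1.5882484912872314) 312 332 185 214 true [ 0.4491 -0.1482] delta [ -0.6   0.  139.2]
rod 909 [ 450.10629908 -143.14783516] [ 74.73788286 122.83849956] yaw -88.09427518539462
grip top z 0.07616329452177623
rod end 1 328 [ 0.4482 -0.1012  0.0381]
rod end -1 284 [ 0.4509 -0.1919  0.038 ]
55.2 [ 0.4493 -0.1478  0.2017] [91.55  1.55]
head 456.0 -144.8 r 24.6 [312, 164, 31, 51, 770] z 0.0454
head 510.3 -148.5 r 27.9 [358, 178, 66, 32, 1597] z 0.0494
head 555.7 -146.0 r 14.4 [428, 178, 33, 32, 820] z 0.0493
```

The keeper hangs level and square in both hooks, and the three spools stand upright behind it. I'm handing the job in.

```bash
python3 -c "
from cell import job_done
print(job_done())"
```

```text
the job is handed in; nothing more can be done
None
```

I handed the job in at about 55 s. By my camera measurements, all three spools present (blue, red, black) stand upright in the lane and the keeper hangs square and level on both hooks. No verdict was returned, and I viewed 15 pictures, one over the limit of 14.

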